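Trim a centrifuge bucket on the beam balance

TASK

Balance the sealed centrifuge bucket: take steel weights from their rack and put them into the bores of the swivelling plate on the other pan, each one fully home, until the beam is as level as the set allows. The plate stands at an unknown swivel angle, so find the bores by feel and never lean on the delicate pan (it takes 20 N at most). Leave the weights you do not need in the rack, let go of everything, and do not touch the bucket or disturb the other things on the bench.

Things in the scene. Friction and masses are not known exactly. Their poses are not given: they have to be found in the camera images.
- balance: white and aluminium beam balance, fixed; origin at the centre of its base's underside. y runs along the beam: bucket pan 130 mm towards +y, weighing pan 130 mm towards -y of the pivot (85 mm above the origin). A pointer and white scale plate (198 mm high, 76 mm along y) stand in the middle. Only two of the three weights together (240, 280 or 320 g) can level the bucket (220 to 340 g)
- beam (a joint): beam tilt, rad; 0 is level, positive: bucket down, weighing pan up; stops at +-0.19 (25 mm at the pans). Sprung: it tilts 0.053 rad per 100 g of difference between bucket and weights in the plate (pans and plate are tared) and settles in 1 s. Pushed down, the weighing pan yields 1 mm per 0.14 N as far as the stop, but it has 1 kg of inertia: meet it slowly (30 mm/s or less)
- weigh_pan: weighing pan, a steel disc 110 mm in diameter that stays horizontal as the beam tilts; origin on its axis at beam height, 35 mm below the disc's top. On the disc lies the grey swivel plate, 104 x 74 mm and 22 mm thick, with two through bores 17 mm in diameter, 32 mm from the axis at opposite ends of its length
- pan_top (a point): centre of the disc's top, on the swivel axis; moves with the pan; x, y as the balance's. The plate's top is 22 mm above it. The plate's length lies up to 1 rad either way from the balance's x axis; this angle is not measured and stays (stiff, 0.15 N m) unless pushed. A weight fully home rests with its drum on the plate, foot 4 mm above this point
- bucket: the sealed centrifuge bucket, grey with a white lid, 78 mm in diameter and 115 mm high, clamped on the other pan; origin at the centre of its underside. Not to be touched
- weight_rack: white block 56 x 200 x 24 mm fixed on the bench, origin at the centre of its underside, length along its y axis; three through bores 17 mm in diameter in its top, at y = -66, 0 and +66 mm. Weights in it hang by their drums: foot 6 mm above the bench, drum's underside at 24 mm, stem from 34 to 61 mm
- weight_100: steel weight of 100 g, known by its drum, 30 mm in diameter. Upright: foot spigot 14 mm in diameter, 18 mm long (lowest 2 mm taper to 12 mm); drum 10 mm high; round grip stem 12 mm in diameter, 27 mm high; 55 mm in all. Origin: centre of the foot's underside, z up the stem. Starts upright in any of the three rack bores
- weight_140: steel weight of 140 g, known by its drum, 39 mm in diameter. Upright: foot spigot 14 mm in diameter, 18 mm long (lowest 2 mm taper to 12 mm); drum 10 mm high; round grip stem 12 mm in diameter, 27 mm high; 55 mm in all. Origin: centre of the foot's underside, z up the stem. Starts upright in any of the three rack bores
- weight_180: steel weight of 180 g, known by its drum, 47 mm in diameter. Upright: foot spigot 14 mm in diameter, 18 mm long (lowest 2 mm taper to 12 mm); drum 10 mm high; round grip stem 12 mm in diameter, 27 mm high; 55 mm in all. Origin: centre of the foot's underside, z up the stem. Starts upright in any of the three rack bores
- petri_dish: closed flat dish, 60 mm in diameter, 14 mm high; bystander
- dropper_bottle: small amber bottle, 36 mm in diameter, 75 mm high; bystander
- tip_box: red and white pipette tip box, 80 x 115 x 60 mm; bystander
- spatula: lab spatula, 170 mm long; bystander
- slide_box: blue plastic box, 30 x 110 x 16 mm; bystander
Things that resemble listed ones, but are neither listed nor needed, are in the scene too. What is shaped like the weight_rack but green is not meant.

How it is judged:
By the outcome, as a careful person would: the job done as asked, in the order asked, and still so for the second after the job is handed in, with the robot touching nothing.
It also fails if it takes over 58 s, if anything falls off the work surface, if the arm or the gripper's body presses on something with over 40 N, if the wrist force passes 120 N, or if a joint passes its speed limit or range.

ROBOT

A 6-joint arm with a two-finger parallel gripper is mounted at the origin on the work surface. World frame = base frame: x ahead of the robot, y to its left, z up, the work surface at z = 0. Lengths are in mm, angles in rad, forces in N, time in s.
With the tool pointing down it reaches from about 350 to 975 mm from the base axis. Payload 7.1 kg.
Tool frame: the origin (TCP) lies on the centre line of the jaws, within the pads' length; the fingertips stand 25 mm ahead of it and the grasp point (between the pads) lies 6 mm ahead of it (ctrl.nose_length is the distance from the TCP to the fingertips, in mm); x points along the fingers, y is the direction in which the jaws open and shut, and the axes are right-handed (so a half turn about x gives the same grasp; the last joint's range is limited). The gripper opens to 88 mm and grips with 3 to 60 N. Pads are 20 mm wide; open, the fingers measure 115 mm over their backs; the gripper's body (75 mm by 178 mm) begins 61 mm behind the grasp point.
Start: joints at [-1.155, 0.423, 1.63, -0, 1.089, -0.019], TCP at [263.283, -566.822, 247.675] pointing down, gripper open.
Joint ranges: [-3, 3], [-0.9, 2.11], [0.09, 2.58], [-1.31, 4.45], [0.11, 2.69], [-2.54, 2.54]. Speed limits (rad/s): [2.39, 2.39, 3.01, 3.14, 3.14, 3.14].

INTERFACE

Orientations are given as a rotation vector (axis times angle).
In Python, from workcell import ctrl gives the robot as it stands.
- The arm moves only by the tool arm_command, never from a script. Its argument "deltas" is a list of rows, each a list of 4 numbers: the shift along the tool's x, y, z in m, then the turn about the tool's x in rad. In form: [[tx, ty, tz, yaw], ...]. A call has 1 to 10 rows; each row shifts and turns the pose as measured when the row begins, along the tool's axes as they then stand; what a row does not reach is not made up. A row lasts 1/10 s, in which the tool goes at most 50 mm and 8.59 degrees, less where a joint would pass 70% of its speed; a pose out of reach is approached as far as the arm can. A call is refused whole if a number of a shift passes 0.05 or a number of a turn 0.15, either way. A call with a gripper value outside its range is refused whole. "hand" is the finger opening in m, from 0 to 0.0878, set as the call begins (left out, the last holds). The fingers move at their own pace and stop on an object; the grip force is fixed at half the most. Time passes only in rows, so rows that do not move let the fingers close. It gives the time, the measured TCP pose, the force and the opening at its end, in the units of the state.
- ctrl.get_obs(): the state, without advancing time (a new reading comes with each control period).
- ctrl.get_image(name): name is "scene" or "top"; returns the picture (480x640x3 uint8, red, green, blue); there is no depth.
- ctrl.get_calibration(name): a dict with "fx", "fy", "cx", "cy" (pixels), "R" (3x3) and "t" (3): a world point X has camera coordinates R X + t. Camera axes: x right, y down, z forward; pixel columns grow to the right and rows downward; lengths in mm; the calibration is good to about 2 mm. A picture is of the moment at which its call begins. get_calibration takes no time and is no camera call.
- ctrl.close_job(): hands the job in, once; it reports no verdict.
The state is a dict: "t": time; "qpos": joint angles; "qvel": joint speeds; "joint_torque": joint torques, N m; "ee_pos": TCP position; "orientation": TCP orientation; "ft_force": force on the tool from outside, world axes, zero at the start; "moment": the same for the moment, N m; "width": finger opening in mm.
Only numpy, scipy, OpenCV 4.12 (cv2) and the standard library are available. Lean on these libraries where they do the work, as an engineer would, in place of code of your own. Each camera call takes 0.05 s, during which the arm holds its last target.

## Working session

There is one attempt and no reset: what is moved stays moved. The work goes in short steps, Python scripts to look and compute and a tool call to move; the robot and the scene stay as the last step left them, time stands still between calls to the robot, and variables do not carry over. Pictures are saved under pics/ and viewed, and the job is handed in when it is done.

Besides the shell and the picture viewer there is one more tool, called after "Request:" as a command line: name --pt "numbers of a row" for each row, then --argument value for the rest. arm_command: Moves the arm, as the interface text tells. Its arguments: {"type":"object","properties":{"deltas":{"type":"array","items":{"type":"array","items":{"type":"number"}}},"hand":{"type":"number"}},"required":["deltas"]}

```bash
mkdir -p pics; ls
python3 - <<'E'
from workcell import ctrl
import cv2, json
for n in("scene","top"):
    im=ctrl.get_image(n); cv2.imwrite(f"pics/{n}0.png",im[:,:,::-1])
    c=ctrl.get_calibration(n); print(n,c)
o=ctrl.get_obs();print(o); print(ctrl.nose_length)
E
```

```text
pics
scene {'fx': 444.07914731486363, 'fy': 444.07914731486363, 'cx': 316.19375462779465, 'cy': 240.03931225942887, 'R': array([[ 0.70327055,  0.71092099,  0.00137289],
       [ 0.47232787, -0.46579994, -0.74828925],
       [-0.53133504,  0.52689825, -0.66337117]]), 't': array([-405.39093428, -166.21311015, 1287.6005166 ])}
top {'fx': 433.69603620457923, 'fy': 433.69603620457923, 'cx': 323.80399350426114, 'cy': 240.40346051603788, 'R': array([[-0.01868402, -0.99981413, -0.00475431],
       [-0.99601151,  0.01902748, -0.08717239],
       [ 0.08724666,  0.00310662, -0.9961819 ]]), 't': array([  73.79034863,  548.21424208, 1080.42199829])}
{'t': 0.1, 'qpos': array([-1.15497398e+00,  4.23747688e-01,  1.63060801e+00, -2.54259829e-05,
        1.08857465e+00, -1.89990180e-02]), 'qvel': array([ 0.00157229,  0.00043377, -0.00291589, -0.00191704, -0.00028131,
       -0.00036634]), 'joint_torque': array([-1.10006084e-03, -5.45615458e+01, -2.74328148e+01,  6.43923157e-02,
        1.87456602e-02, -2.85518792e-05]), 'ee_pos': array([ 263.11225231, -566.41106535,  246.99203186]), 'orientation': array([ 1.98108747,  0.43902894, -1.9816673 ]), 'ft_force': array([-0.35388282, -0.5712818 ,  0.60563087]), 'moment': array([ 0.00798197,  0.03938578, -0.06031898]), 'width': 87.71377536803617}
25.0
```

View pics/scene0.png

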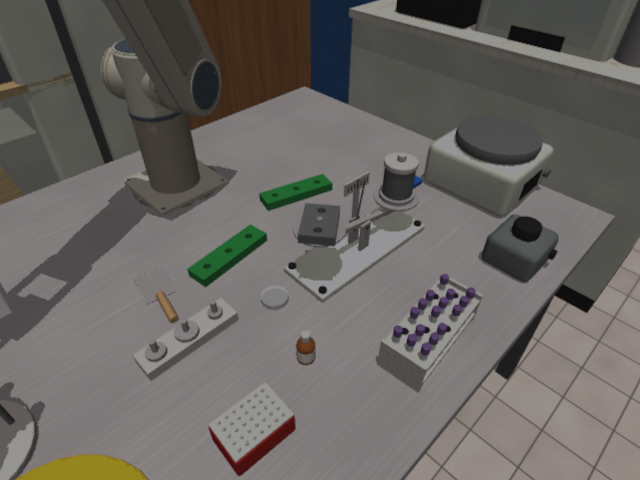

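View pics/top0.png

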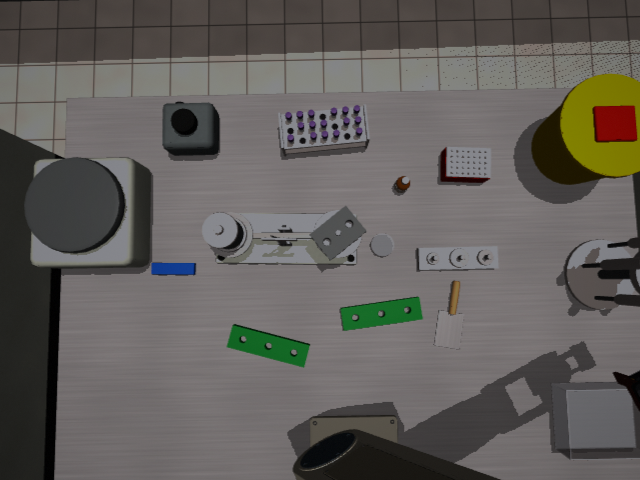

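Scene view: the white rack is at about (187,336) with three weights at (155,350), (186,329) and (215,311). The green racks at (228,254) and (296,191) are decoys. The balance has its plate at (320,224) and the bucket at (399,178). In the top view the white rack is at (458,258) and the plate at (338,234), with bores near (326,243) and (349,224).

Run:
```python
import cv2, numpy as np
t=cv2.imread("pics/top0.png"); s=cv2.imread("pics/scene0.png")
a=cv2.resize(t[195:285,190:390],None,fx=4,fy=4,interpolation=cv2.INTER_CUBIC); cv2.imwrite("pics/a.png",a)
b=cv2.resize(t[235:285,405:510],None,fx=7,fy=7,interpolation=cv2.INTER_CUBIC); cv2.imwrite("pics/b.png",b)
c=cv2.resize(s[160:300,280:430],None,fx=4,fy=4,interpolation=cv2.INTER_CUBIC); cv2.imwrite("pics/c.png",c)
d=cv2.resize(s[290:380,125:250],None,fx=6,fy=6,interpolation=cv2.INTER_CUBIC); cv2.imwrite("pics/d.png",d)
```

```text
(no output)
```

View pics/a.png

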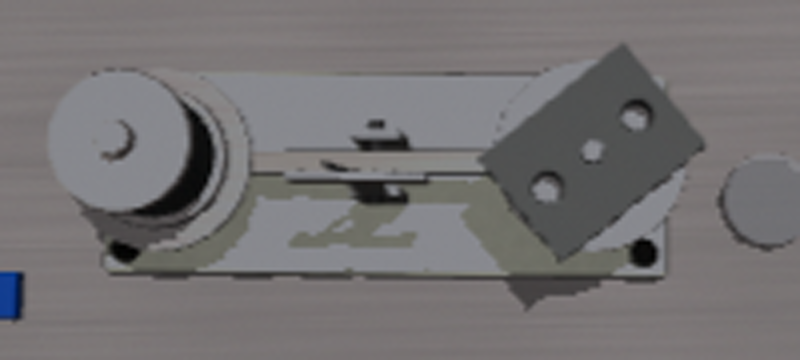

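View pics/b.png

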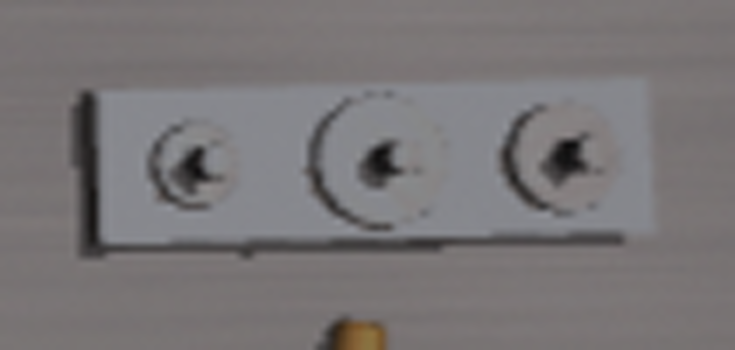

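View pics/c.png

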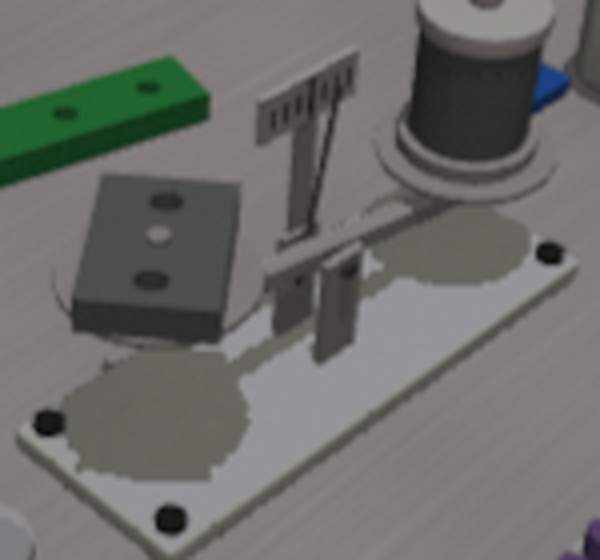

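View pics/d.png

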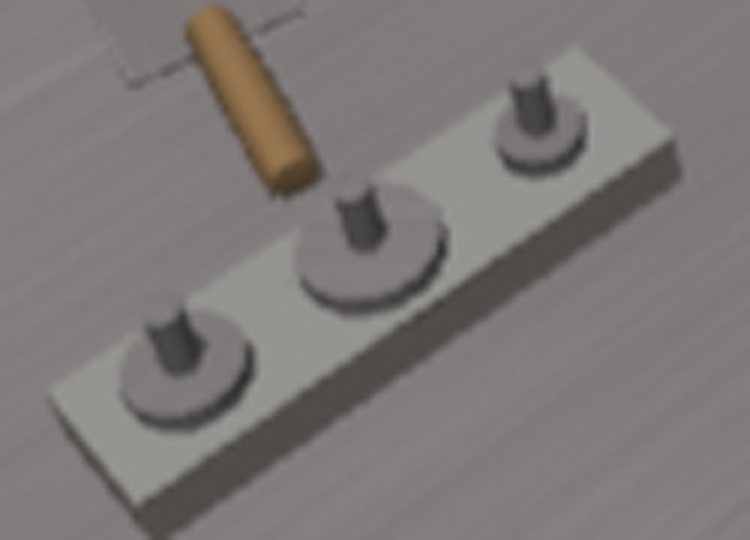

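Candidates for the rack: the white block at top (458,258) matches the description. The green blocks at top (381,313) and (268,345), and the white/purple tube rack at (323,130), don't. In the close crops, the weight at the rack's left (+y) end has the smallest drum (100 g), the middle one has the largest (180 g), and the right one is medium (140 g). The plate crop shows both bores and a small white dot on the swivel axis. Next I'll turn these into positions.

```bash
cat > h.py <<'E'
import numpy as np, cv2
from workcell import ctrl
from scipy.spatial.transform import Rotation as Rn
C={n:ctrl.get_calibration(n) for n in("scene","top")}
def proj(n,X):
    c=C[n];p=c["R"]@np.asarray(X,float)+c["t"];return np.array([c["fx"]*p[0]/p[2]+c["cx"],c["fy"]*p[1]/p[2]+c["cy"]])
def ray(n,uv):
    c=C[n];d=c["R"].T@np.array([(uv[0]-c["cx"])/c["fx"],(uv[1]-c["cy"])/c["fy"],1.]);return -c["R"].T@c["t"],d
def plane(n,uv,z):
    o,d=ray(n,uv);return o+d*(z-o[2])/d[2]
def tri(us,ut):
    from scipy.optimize import least_squares
    f=lambda X:np.r_[proj("scene",X)-us,proj("top",X)-ut]
    r=least_squares(f,[500,-200,100]);return r.x,r.fun
E
python3 - <<'E'
from h import *
t=cv2.imread("pics/top0.png"); s=cv2.imread("pics/scene0.png")
def comps(im,box,mask,amin):
    x0,y0,x1,y1=box; m=mask(im[y0:y1,x0:x1].astype(int)).astype(np.uint8)
    n,l,st,ce=cv2.connectedComponentsWithStats(m)
    return [(ce[i]+[x0,y0],st[i][4],st[i][:4]) for i in range(1,n) if st[i][4]>=amin]
# values sample
print("plate px top",t[235,338],"dot",t[232,338],"bore",t[243,326],t[224,349],"pan",t[252,350])
print("plate sc",s[215,325],s[240,318],s[210,322],s[230,318])
print("rack top",t[250,425],t[250,500]," scene",s[340,205],s[300,232],s[355,180])
o=ctrl.get_obs();print(Rn.from_rotvec(o["orientation"]).as_matrix().round(3))
g=cv2.cvtColor(t,cv2.COLOR_BGR2GRAY);print(g[205:265:2,305:372:2])
E
```

```text
plate px top [82 79 79] dot [143 137 136] bore [142 137 136] [143 138 136] pan [142 137 136]
plate sc [77 79 77] [47 46 46] [46 45 45] [47 47 46]
rack top [141 136 135] [115 115 120]  scene [75 76 81] [122 123 128] [74 77 81]
[[-0.001  0.421 -0.907]
 [ 0.001 -0.907 -0.421]
 [-1.    -0.001 -0.   ]]
[[120 121 122 ... 120 120 120]
 [119 119 120 ... 122 123 123]
 [123 123 123 ... 121 120 121]
 ...
 [137 137 137 ... 120 120 120]
 [137 137 137 ... 118 119 117]
 [121 123 125 ... 118 118 118]]
```

```bash
cat > seg.py <<'E'
from h import *
def plate(t,name,box,lo,hi):
    x0,y0,x1,y1=box; K=4
    g=cv2.cvtColor(t,cv2.COLOR_BGR2GRAY)[y0:y1,x0:x1]
    g=cv2.resize(g,None,fx=K,fy=K,interpolation=cv2.INTER_LINEAR)
    m=((g>=lo)&(g<=hi)).astype(np.uint8)
    m=cv2.morphologyEx(m,cv2.MORPH_OPEN,np.ones((5,5)))
    cs,h=cv2.findContours(m,cv2.RETR_CCOMP,cv2.CHAIN_APPROX_NONE)
    i=max(range(len(cs)),key=lambda i:cv2.contourArea(cs[i])*(h[0][i][3]<0))
    toimg=lambda p:(np.asarray(p,float)+.5)/K-.5+[x0,y0]
    hull=cv2.convexHull(cs[i]); 
    holes=[(toimg(np.array([cv2.moments(c)[k] for k in("m10","m01")])/cv2.moments(c)["m00"]),cv2.contourArea(c)/K/K) for j,c in enumerate(cs) if h[0][j][3]==i and cv2.contourArea(c)>20]
    q=cv2.approxPolyDP(hull,0.05*cv2.arcLength(hull,True),True)[:,0]
    return toimg(q),holes,toimg(cs[i][:,0])
E
python3 - <<'E'
from seg import *
t=cv2.imread("pics/top0.png"); s=cv2.imread("pics/scene0.png")
q,h,_=plate(t,"top",(300,195,380,272),60,105);print("top",q.round(1),h)
q,h,_=plate(s,"scene",(290,195,350,250),62,100);print("scene",q.round(1),h)
for n,im,box in(("top",t,(405,240,510,280)),("scene",s,(130,295,245,375))):
    x0,y0,x1,y1=box
    g=cv2.cvtColor(im,cv2.COLOR_BGR2GRAY)[y0:y1,x0:x1]; g=cv2.resize(g,None,fx=8 if n=="top" else 6,fy=8 if n=="top" else 6)
    print(n,np.unique(g//10,return_counts=True))
E
```

```text
top [[345.6 205.4]
 [366.1 231.6]
 [329.1 260.9]
 [299.6 237.4]] [(array([320.96239837, 249.26930894]), 1.28125), (array([326.35521744, 240.89786483]), 46.46875), (array([337.70783656, 231.96690263]), 20.96875), (array([348.9909565, 222.8701731]), 46.9375)]
scene [[305.1 203.4]
 [339.4 205.9]
 [335.9 238.6]
 [297.4 234.1]] [(array([317.29298628, 229.71097255]), 39.46875), (array([319.19980863, 217.91083855]), 14.96875), (array([321.19333333, 209.98522727]), 34.375)]
top (array([ 2,  3,  4,  5,  6,  7,  8,  9, 10, 11, 12, 13], dtype=uint8), array([   569,   1232,   1851,   1578,   2527,   5572,   5170,   5688,
         6190, 127644,  34227,  76552]))
scene (array([ 5,  6,  7,  8,  9, 10, 11, 12, 13, 14], dtype=uint8), array([   723,   3365,  22945,   8993,   8670,   9086,  13293, 210224,
        10777,  43124]))
```

Run:
```python
from seg import *
P={}
for k,us,ut in(("A",(317.29,229.71),(326.36,240.90)),("dot",(319.2,217.91),(337.71,231.97)),("B",(321.19,209.99),(348.99,222.87))):
    X,f=tri(us,ut);P[k]=X;print(k,X.round(1),f.round(2))
d=P["B"]-P["A"];print(np.linalg.norm(d),d, (P["A"]+P["B"])/2)
# tentative plane heights, top only
for z in(155,160,165):
    A=plane("top",(326.36,240.9),z);B=plane("top",(348.99,222.87),z);D=plane("top",(337.71,231.97),z)
    print(z,A.round(1),B.round(1),D.round(1),np.linalg.norm(B-A).round(1),np.arctan2((A-B)[1],(A-B)[0]).round(3), (D-(A+B)/2).round(1))
    A=plane("scene",(317.29,229.71),z);B=plane("scene",(321.19,209.99),z);D=plane("scene",(319.2,217.91),z)
    print(z,A.round(1),B.round(1),D.round(1),np.linalg.norm(B-A).round(1))
```

```text
A [535.5  52.  113.7] [ 2.79 -0.16  2.26  2.03]
dot [554.4  31.1 168.3] [ 0.39 -0.02  0.32  0.28]
B [572.7  11.8 208.8] [-1.84  0.1  -1.52 -1.37]
109.75315382187924 [ 37.20959087 -40.23787151  95.09003532] [554.12770597  31.88335003 161.2121872 ]
155 [536.8  57.3 155. ] [576.6   5.6 155. ] [556.5  31.4 155. ] 65.2 2.226 [-0.2 -0.   0. ]
155 [566.3  12.8 155. ] [526.3  64.2 155. ] [542.2  42.3 155. ] 65.1
160 [536.4  57.3 160. ] [575.9   5.9 160. ] [555.9  31.6 160. ] 64.9 2.226 [-0.2 -0.   0. ]
160 [570.5   8.7 160. ] [530.8  59.6 160. ] [546.6  37.9 160. ] 64.5
165 [536.   57.3 165. ] [575.3   6.1 165. ] [555.4  31.7 165. ] 64.6 2.226 [-0.2 -0.   0. ]
165 [574.6   4.5 165. ] [535.3  55.  165. ] [551.   33.4 165. ] 64.0
```

Run:
```python
from seg import *
P={}
for k,us,ut in(("A",(321.19,209.99),(326.36,240.90)),("dot",(319.2,217.91),(337.71,231.97)),("B",(317.29,229.71),(348.99,222.87))):
    X,f=tri(us,ut);P[k]=X;print(k,X.round(1),f.round(2))
d=P["B"]-P["A"];print(np.linalg.norm(d).round(2),d.round(2), ((P["A"]+P["B"])/2).round(2))
t=cv2.imread("pics/top0.png"); s=cv2.imread("pics/scene0.png")
# rack: scene segmentation of white rack top; top view
K=6
def crop(im,b): 
    x0,y0,x1,y1=b;return cv2.resize(im[y0:y1,x0:x1],None,fx=K,fy=K,interpolation=cv2.INTER_CUBIC)
hsv=cv2.cvtColor(t,cv2.COLOR_BGR2HSV)
print(t[255,410:425],"\n",t[262,480:510].tolist())
print(s[345:352,160:175].mean(2).round())
```

```text
A [535.2  56.5 164.2] [ 0.48 -0.03  0.38  0.35]
dot [554.4  31.1 168.3] [ 0.39 -0.02  0.32  0.28]
B [574.7   5.4 164.5] [ 0.37 -0.02  0.31  0.28]
64.54 [ 39.49 -51.05   0.35] [554.98  30.96 164.37]
[[116 115 119]
 [115 115 119]
 [114 114 118]
 [116 116 120]
 [116 115 120]
 [ 83  83  86]
 [ 52  52  55]
 [ 34  35  37]
 [ 67  65  66]
 [127 122 121]
 [142 137 136]
 [141 136 135]
 [142 137 135]
 [141 136 135]
 [141 136 135]] 
 [[64, 64, 67], [110, 109, 115], [126, 126, 132], [128, 128, 133], [128, 128, 133], [128, 127, 133], [127, 126, 133], [126, 126, 132], [128, 128, 133], [128, 127, 132], [129, 129, 134], [131, 129, 131], [138, 133, 133], [140, 135, 134], [140, 135, 134], [140, 135, 133], [140, 134, 133], [140, 135, 134], [125, 122, 126], [117, 117, 122], [117, 117, 122], [116, 116, 121], [116, 116, 121], [116, 115, 122], [117, 115, 121], [115, 115, 120], [115, 115, 120], [115, 116, 120], [115, 115, 120], [115, 114, 119]]
[[123. 124. 123. 122. 123. 133. 147. 147. 147. 147. 147. 147. 147. 147.
  147.]
 [124. 123. 123. 122. 123. 123. 132. 147. 147. 147. 147. 147. 147. 147.
  147.]
 [123. 123. 122. 122. 124. 112.  97. 134. 147. 147. 147. 147. 147. 147.
  147.]
 [123. 123. 122. 124. 124. 109.  73. 113. 146. 148. 147. 147. 147. 147.
  148.]
 [123. 123. 124. 124. 124. 108.  63. 109. 147. 148. 147. 147. 146. 147.
  147.]
 [122. 124. 124. 124. 120. 102.  58. 104. 142. 147. 147. 147. 147. 146.
  147.]
 [123. 125. 124. 122. 114.  85.  61. 107. 142. 147. 147. 147. 147. 147.
  147.]]
```

Run:
```python
from seg import *
t=cv2.imread("pics/top0.png"); s=cv2.imread("pics/scene0.png")
def cornr(im,box,m,K=4,close=9):
    x0,y0,x1,y1=box
    c=cv2.resize(im[y0:y1,x0:x1],None,fx=K,fy=K,interpolation=cv2.INTER_LINEAR).astype(int)
    mk=m(c).astype(np.uint8); mk=cv2.morphologyEx(mk,cv2.MORPH_OPEN,np.ones((5,5)));
    cs,_=cv2.findContours(mk,cv2.RETR_EXTERNAL,cv2.CHAIN_APPROX_NONE); c0=max(cs,key=cv2.contourArea)
    hull=cv2.convexHull(c0); f=lambda p:(np.asarray(p,float)+.5)/K-.5+[x0,y0]
    q=None
    for e in np.arange(.01,.1,.005):
        q=cv2.approxPolyDP(hull,e*cv2.arcLength(hull,True),True)[:,0]
        if len(q)<=4:break
    # refine: fit lines to hull contour pts between corners
    pts=c0[:,0].astype(float); L=[]
    for i in range(4):
        a,b=q[i].astype(float),q[(i+1)%4].astype(float);d=(b-a)/np.linalg.norm(b-a);n=np.array([-d[1],d[0]])
        r=pts-a; sl=(abs(r@n)<6)&((r@d)>.12*np.linalg.norm(b-a))&((r@d)<.88*np.linalg.norm(b-a))
        vx,vy,px,py=cv2.fitLine(pts[sl].astype(np.float32),cv2.DIST_HUBER,0,.01,.01)[:,0];L.append((vx,vy,px,py))
    out=[]
    for i in range(4):
        v1,v2=L[i-1],L[i];A=np.array([[v1[0],-v2[0]],[v1[1],-v2[1]]]);k=np.linalg.solve(A,[v2[2]-v1[2],v2[3]-v1[3]]);out.append([v1[2]+k[0]*v1[0],v1[3]+k[0]*v1[1]])
    return f(out)
# white rack: blue>=red in top
qt=cornr(t,(405,235,510,285),lambda c:(c[...,0]>126)&(c[...,0]>=c[...,2]))
qs=cornr(s,(125,290,250,385),lambda c:(c.mean(2)>134)); 
print(qt.round(1));print(qs.round(1))
T=np.array([plane("top",q,24) for q in qt]);S=np.array([plane("scene",q,24) for q in qs]);print(T.round(1),T.mean(0).round(1));print(S.round(1),S.mean(0).round(1))
for c in(T,S): print([np.linalg.norm(c[i]-c[i-1]).round(1) for i in range(4)])
```

```text
Traceback (most recent call last):
cv2.error: OpenCV(4.12.0) /io/opencv/modules/imgproc/src/linefit.cpp:50: error: (-215:Assertion failed) count > 0 in function 'fitLine2D_wods'
```

```bash
python3 - <<'E'
from seg import *
t=cv2.imread("pics/top0.png"); s=cv2.imread("pics/scene0.png")
def hullq(im,box,m,K=4,name=""):
    x0,y0,x1,y1=box
    c=cv2.resize(im[y0:y1,x0:x1],None,fx=K,fy=K,interpolation=cv2.INTER_LINEAR).astype(int)
    mk=m(c).astype(np.uint8); mk=cv2.morphologyEx(mk,cv2.MORPH_OPEN,np.ones((5,5)))
    cv2.imwrite(f"pics/m_{name}.png",mk*255)
    cs,_=cv2.findContours(mk,cv2.RETR_EXTERNAL,cv2.CHAIN_APPROX_NONE); pts=np.vstack([c for c in cs if cv2.contourArea(c)>300])
    hull=cv2.convexHull(pts); q=hull
    for e in np.arange(.01,.1,.005):
        q=cv2.approxPolyDP(hull,e*cv2.arcLength(hull,True),True)[:,0]
        if len(q)<=4:break
    return (q+.5)/K-.5+[x0,y0]
qt=hullq(t,(405,240,510,280),lambda c:(c[...,0]>126)&(c[...,0]>=c[...,2]+2),name="t")
qs=hullq(s,(125,290,250,375),lambda c:(c.mean(2)>134),name="s")
for n,q in(("top",qt),("scene",qs)):
    W=np.array([plane(n,p,24) for p in q]);print(n,q.round(1).tolist(),W.round(1).tolist(),W.mean(0).round(1),[np.linalg.norm(W[i]-W[i-1]).round(1) for i in range(len(W))])
E
python3 -c "
import cv2,numpy as np
a=cv2.imread('pics/m_t.png');b=cv2.imread('pics/m_s.png');h=np.zeros((a.shape[0]+b.shape[0],max(a.shape[1],b.shape[1]),3),np.uint8);h[:a.shape[0],:a.shape[1]]=a;h[a.shape[0]:,:b.shape[1]]=b;cv2.imwrite('pics/m.png',h)"
```

```text
top [[496.9, 246.4], [497.4, 267.6], [419.6, 268.1], [419.1, 247.6]] [[525.9, -375.7, 24.0], [472.1, -374.1, 24.0], [474.5, -177.7, 24.0], [526.5, -178.4, 24.0]] [ 499.7 -276.4   24. ] [np.float64(197.3), np.float64(53.9), np.float64(196.4), np.float64(52.0)]
scene [[235.6, 310.9], [147.9, 372.4], [133.1, 354.9], [219.9, 297.4]] [[521.3, -175.7, 24.0], [524.4, -373.2, 24.0], [471.8, -374.3, 24.0], [469.1, -177.3, 24.0]] [ 496.6 -275.1   24. ] [np.float64(52.3), np.float64(197.5), np.float64(52.6), np.float64(197.0)]
```

View pics/m.png

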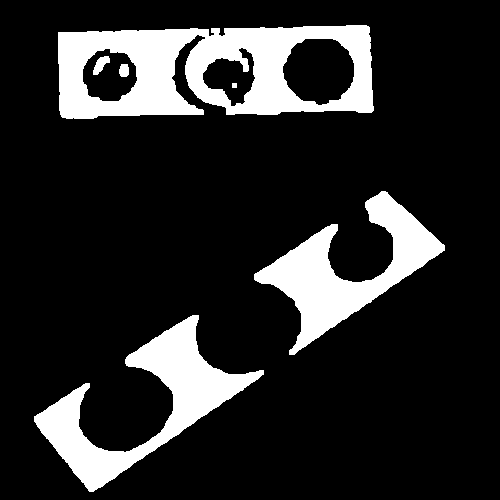

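Rack centre (z = 24): about (499.7,-276.4) from the top view and (496.6,-275.1) from the scene view. I'll use (498,-276), with yaw about 0. The plate axis is at about (555,31), and the bores are at about (535,56.5) and (575,5.4).

First I'll go above the middle weight (180 g) with the jaws along world x.

```bash
cat > plan.py <<'E'
from h import *
def plan(target,N,ang=None,show=True):
    """target world TCP xyz mm; ang: angle of tool y in world; rows in m/rad"""
    o=ctrl.get_obs();p=o["ee_pos"].copy();R=Rn.from_rotvec(o["orientation"]).as_matrix()
    a0=np.arctan2(R[1,1],R[0,1]); dy=0 if ang is None else -((ang-a0+np.pi)%(2*np.pi)-np.pi)
    st=(np.asarray(target)-p)/N
    for i in range(N):
        d=R.T@st/1000; print([*(d.round(4)),round(dy/N,3)])
        R=R@Rn.from_rotvec([dy/N,0,0]).as_matrix()
def st():
    o=ctrl.get_obs();R=Rn.from_rotvec(o["orientation"]).as_matrix()
    print("t",round(o["t"],2),"pos",o["ee_pos"].round(2),"yang",np.arctan2(R[1,1],R[0,1]).round(4),"tilt",R[:,0].round(4),"F",o["ft_force"].round(2),"M",o["moment"].round(3),"w",round(o["width"],2),"q",o["qpos"].round(2))
E
python3 -c "
from plan import *
plan([498,-276,140],10,0)"
```

```text
[np.float64(0.0107), np.float64(-0.0164), np.float64(-0.0335), np.float64(-0.114)]
[np.float64(0.0107), np.float64(-0.0125), np.float64(-0.0352), np.float64(-0.114)]
[np.float64(0.0107), np.float64(-0.0085), np.float64(-0.0364), np.float64(-0.114)]
[np.float64(0.0107), np.float64(-0.0043), np.float64(-0.0371), np.float64(-0.114)]
[np.float64(0.0107), np.float64(-0.0), np.float64(-0.0373), np.float64(-0.114)]
[np.float64(0.0107), np.float64(0.0042), np.float64(-0.0371), np.float64(-0.114)]
[np.float64(0.0107), np.float64(0.0084), np.float64(-0.0364), np.float64(-0.114)]
[np.float64(0.0107), np.float64(0.0124), np.float64(-0.0352), np.float64(-0.114)]
[np.float64(0.0107), np.float64(0.0164), np.float64(-0.0336), np.float64(-0.114)]
[np.float64(0.0107), np.float64(0.0201), np.float64(-0.0315), np.float64(-0.114)]
```

Request:
arm_command --pt "0.008 -0.016 -0.0335 -0.114" --pt "0.011 -0.0125 -0.035 -0.114" --pt "0.011 -0.0085 -0.0365 -0.114" --pt "0.011 -0.004 -0.037 -0.114" --pt "0.011 0 -0.037 -0.114" --pt "0.011 0.004 -0.037 -0.114" --pt "0.011 0.0085 -0.0365 -0.114" --pt "0.011 0.0125 -0.035 -0.114" --pt "0.011 0.0165 -0.0335 -0.114" --pt "0.011 0.02 -0.0315 -0.114" --hand 0.05

```text
t: 1.1
ee_pos: [497.3, -266.3, 134.8]
orientation: [1.178, 1.229, -1.181]
ft_force: [0.9, -0.9, -0.2]
width: 50.1
```

```bash
python3 -c "
from plan import *
st()
plan([498,-276,100],3,0)"
```

```text
t 1.1 pos [ 497.28 -266.32  134.8 ] yang 0.0403 tilt [-1.5e-03 -4.0e-04 -1.0e+00] F [ 0.93 -0.91 -0.16] M [-0.051 -0.103  0.024] w 50.12 q [-0.51  0.49  1.84 -0.    0.81 -0.55]
[np.float64(0.0116), np.float64(0.0001), np.float64(0.0032), np.float64(0.013)]
[np.float64(0.0116), np.float64(0.0002), np.float64(0.0032), np.float64(0.013)]
[np.float64(0.0116), np.float64(0.0002), np.float64(0.0032), np.float64(0.013)]
```

Request:
arm_command --pt "0.012 0 0.0035 0.013" --pt "0.012 0 0.0035 0.013" --pt "0.012 0 0.0035 0.013" --pt "0 0 0 0"

```text
t: 1.5
ee_pos: [497.9, -274.2, 94.4]
orientation: [1.205, 1.215, -1.209]
ft_force: [-0.7, -0.9, -0.3]
width: 49.9
```

```bash
python3 -c "
from plan import *
st()
for n in('top','scene'):
    im=ctrl.get_image(n);cv2.imwrite(f'pics/{n}1.png',im[:,:,::-1])
s=cv2.imread('pics/scene1.png');t=cv2.imread('pics/top1.png')
a=cv2.resize(s[250:380,120:260],(560,520),interpolation=cv2.INTER_CUBIC);b=cv2.resize(t[225:290,400:520],(480,260),interpolation=cv2.INTER_CUBIC)
cv2.imwrite('pics/s1c.png',a)
plan([498,-276,63],4,0)"
```

```text
t 1.5 pos [ 497.92 -274.22   94.45] yang 0.0038 tilt [-0.0045  0.0015 -1.    ] F [-0.65 -0.86 -0.27] M [-0.03  -0.105 -0.038] w 49.86 q [-0.52  0.56  1.84 -0.    0.75 -0.53]
[np.float64(0.0082), np.float64(-0.0001), np.float64(0.0004), np.float64(0.001)]
[np.float64(0.0082), np.float64(-0.0001), np.float64(0.0004), np.float64(0.001)]
[np.float64(0.0082), np.float64(-0.0001), np.float64(0.0004), np.float64(0.001)]
[np.float64(0.0082), np.float64(-0.0001), np.float64(0.0004), np.float64(0.001)]
```

View pics/s1c.png

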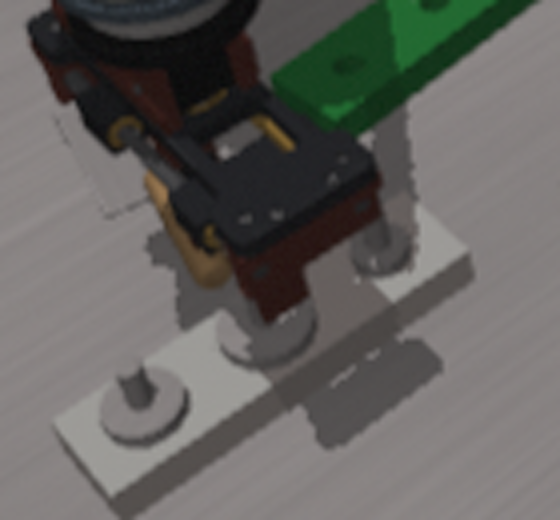

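The crop shows the gripper straddling the middle (largest) weight, with one finger tip at about crop (270,300) just in front of its stem. I'll descend and close.

Request:
arm_command --pt "0.008 0 0.001 0.001" --pt "0.008 0 0.0005 0.001" --pt "0.008 0 0 0.001" --pt "0.006 0 0 0"

```text
t: 2.0
ee_pos: [498.8, -278.5, 65.8]
orientation: [1.21, 1.206, -1.211]
ft_force: [-0.5, -0.2, 1.1]
width: 50.3
```

```bash
python3 -c "
from plan import *
st()
plan([498,-276,63],1,0)"
```

```text
t 2.0 pos [ 498.84 -278.5    65.77] yang -0.0024 tilt [ 8.0e-04 -1.4e-03 -1.0e+00] F [-0.52 -0.2   1.14] M [-0.065 -0.037  0.034] w 50.3 q [-0.53  0.61  1.84 -0.    0.69 -0.53]
[np.float64(0.0028), np.float64(-0.0008), np.float64(-0.0025), np.float64(-0.002)]
```

Request:
arm_command --pt "0.002 -0.001 -0.002 0" --pt "0 0 0 0"

```text
t: 2.2
ee_pos: [497.1, -276.0, 62.3]
orientation: [1.21, 1.208, -1.212]
ft_force: [-0.2, 0.3, 0.8]
width: 49.7
```

```bash
python3 -c "
from plan import *
for i in range(4): st()
"
```

```text
t 2.2 pos [ 497.11 -275.96   62.33] yang -0.0025 tilt [-9.e-04 -5.e-04 -1.e+00] F [-0.22  0.28  0.8 ] M [ 0.022 -0.071  0.008] w 49.75 q [-0.53  0.61  1.85 -0.    0.68 -0.52]
t 2.2 pos [ 497.11 -275.96   62.33] yang -0.0025 tilt [-9.e-04 -5.e-04 -1.e+00] F [-0.22  0.28  0.8 ] M [ 0.022 -0.071  0.008] w 49.75 q [-0.53  0.61  1.85 -0.    0.68 -0.52]
t 2.2 pos [ 497.11 -275.96   62.33] yang -0.0025 tilt [-9.e-04 -5.e-04 -1.e+00] F [-0.22  0.28  0.8 ] M [ 0.022 -0.071  0.008] w 49.75 q [-0.53  0.61  1.85 -0.    0.68 -0.52]
t 2.2 pos [ 497.11 -275.96   62.33] yang -0.0025 tilt [-9.e-04 -5.e-04 -1.e+00] F [-0.22  0.28  0.8 ] M [ 0.022 -0.071  0.008] w 49.75 q [-0.53  0.61  1.85 -0.    0.68 -0.52]
```

Request:
arm_command --pt "0 0 0 0" --pt "0 0 0 0" --pt "0 0 0 0" --pt "0 0 0 0" --pt "0 0 0 0" --hand 0.0

```text
t: 2.7
ee_pos: [497.7, -275.9, 63.1]
orientation: [1.21, 1.207, -1.211]
ft_force: [-0.6, 0.3, -0.0]
width: 13.4
```

```bash
python3 -c "
from plan import *
st()
"
```

```text
t 2.7 pos [ 497.72 -275.89   63.09] yang -0.0018 tilt [ 2.0e-04 -1.1e-03 -1.0e+00] F [-0.62  0.26 -0.  ] M [-0.039 -0.078 -0.026] w 13.35 q [-0.53  0.61  1.85 -0.    0.68 -0.52]
```

Request:
arm_command --pt "0 0 0 0" --pt "0 0 0 0"

```text
t: 2.9
ee_pos: [497.7, -275.9, 63.1]
orientation: [1.21, 1.207, -1.211]
ft_force: [0.1, -0.4, -1.4]
width: 11.3
```

Request:
arm_command --pt "0 0 0 0" --pt "0 0 0 0.1" --pt "0 0 0 0.147" --pt "0 0 0 0.147" --pt "0 0 0 0.147" --pt "0 0 0 0.147" --pt "0 0 0 0.147" --pt "0 0 0 0.147" --pt "0 0 0 0.147" --pt "0 0 0 0.147" --hand 0.03

```text
t: 3.9
ee_pos: [498.0, -276.2, 63.6]
orientation: [2.08, 0.275, -2.079]
ft_force: [0.2, 0.8, -0.8]
width: 29.9
```

```bash
python3 -c "
from plan import *
st()
plan([497.6,-276,63],2,-np.pi/2)
"
```

```text
t 3.9 pos [ 497.99 -276.16   63.62] yang -1.3063 tilt [ 9.0e-04 -1.5e-03 -1.0e+00] F [ 0.19  0.83 -0.81] M [-0.013  0.023  0.025] w 29.91 q [-0.53  0.61  1.85 -0.    0.68  0.78]
[np.float64(0.0003), np.float64(-0.0001), np.float64(0.0002), np.float64(0.132)]
[np.float64(0.0003), np.float64(-0.0001), np.float64(0.0002), np.float64(0.132)]
```

Request:
arm_command --pt "0.0005 0 0 0.132" --pt "0 0 0 0.132" --pt "0 0 0 0"

```text
t: 4.2
ee_pos: [498.1, -276.3, 63.3]
orientation: [-2.217, 0.016, 2.215]
ft_force: [0.7, 0.6, 0.2]
width: 29.6
```

Request:
arm_command --pt "0 0 0 0" --pt "0 0 0 0" --pt "0 0 0 0" --pt "0 0 0 0" --pt "0 0 0 0" --hand 0.0

```text
t: 4.7
ee_pos: [498.1, -276.2, 63.3]
orientation: [-2.222, 0.005, 2.22]
ft_force: [-0.1, 0.5, -0.2]
width: 10.9
```

```bash
python3 -c "
from plan import *
st()
for n in('top','scene'):
    im=ctrl.get_image(n);cv2.imwrite(f'pics/{n}2.png',im[:,:,::-1]); st()
"
```

```text
t 4.7 pos [ 498.09 -276.24   63.32] yang -1.5738 tilt [ 0.0011 -0.0015 -1.    ] F [-0.06  0.47 -0.17] M [ 0.091  0.015 -0.039] w 10.93 q [-0.53  0.61  1.85 -0.    0.68  1.05]
t 4.75 pos [ 498.1  -276.22   63.35] yang -1.5738 tilt [ 0.0011 -0.0015 -1.    ] F [ 0.23  0.55 -0.44] M [0.085 0.    0.033] w 11.23 q [-0.53  0.61  1.85 -0.    0.68  1.05]
t 4.8 pos [ 498.11 -276.24   63.34] yang -1.574 tilt [ 0.0011 -0.0016 -1.    ] F [-0.4  -0.16  1.04] M [0.085 0.037 0.004] w 11.09 q [-0.53  0.61  1.85 -0.    0.68  1.05]
```

Request:
arm_command --pt "-0.008 0 0 0" --pt "-0.02 0 0 0" --pt "-0.035 0 0 0" --pt "-0.035 -0.02 0 0" --pt "-0.03 -0.04 -0.005 0" --pt "-0.03 -0.045 -0.005 0" --pt "-0.02 -0.045 -0.005 0" --pt "0 -0.045 -0.005 0" --pt "0 -0.045 -0.005 0" --pt "0 -0.04 -0.005 0"

```text
t: 5.8
ee_pos: [528.8, 4.8, 249.7]
orientation: [-2.221, 0.012, 2.21]
ft_force: [1.5, -0.1, -2.5]
width: 11.1
```

```bash
python3 -c "
from plan import *
st()
plan([536,56,245],3,-np.pi/2)
"
```

```text
t 5.8 pos [528.8    4.79 249.67] yang -1.5819 tilt [ 5.e-03  3.e-04 -1.e+00] F [ 1.5  -0.14 -2.49] M [ 0.069 -0.016 -0.001] w 11.07 q [-0.01  0.28  1.84  0.    1.02  1.57]
[np.float64(0.0016), np.float64(-0.0171), np.float64(-0.0022), np.float64(-0.004)]
[np.float64(0.0016), np.float64(-0.0171), np.float64(-0.0023), np.float64(-0.004)]
[np.float64(0.0016), np.float64(-0.0171), np.float64(-0.0023), np.float64(-0.004)]
```

Request:
arm_command --pt "0.0015 -0.017 -0.0025 -0.004" --pt "0.0015 -0.017 -0.0025 -0.004" --pt "0.0015 -0.014 -0.0025 -0.004" --pt "0 0 0 0"

```text
t: 6.2
ee_pos: [536.1, 60.0, 247.1]
orientation: [2.225, 0.011, -2.21]
ft_force: [0.5, -0.1, -1.7]
width: 11.5
```

```bash
python3 -c "
from plan import *
st()
for n in('top','scene'):
    im=ctrl.get_image(n);cv2.imwrite(f'pics/{n}3.png',im[:,:,::-1]); st()
s=cv2.imread('pics/scene3.png');t=cv2.imread('pics/top3.png')
cv2.imwrite('pics/s3c.png',cv2.resize(s[150:280,260:400],(700,650)[:2] and (640,594),interpolation=cv2.INTER_CUBIC))
cv2.imwrite('pics/t3c.png',cv2.resize(t[180:290,260:400],(700,550),interpolation=cv2.INTER_CUBIC))
"
```

```text
t 6.2 pos [536.07  60.01 247.12] yang -1.5621 tilt [ 0.0067  0.0011 -1.    ] F [ 0.46 -0.07 -1.66] M [ 0.001  0.034 -0.002] w 11.51 q [0.09 0.3  1.82 0.   1.01 1.65]
t 6.25 pos [535.94  59.26 247.12] yang -1.5625 tilt [ 6.5e-03  7.0e-04 -1.0e+00] F [ 0.19  0.02 -1.27] M [0.049 0.051 0.02 ] w 11.21 q [0.09 0.3  1.82 0.   1.01 1.65]
t 6.3 pos [535.93  58.6  247.1 ] yang -1.5634 tilt [ 6.5e-03  6.0e-04 -1.0e+00] F [-0.22 -0.55 -1.63] M [-0.02   0.029 -0.004] w 11.48 q [ 0.09  0.3   1.82 -0.    1.01  1.65]
```

View pics/s3c.png

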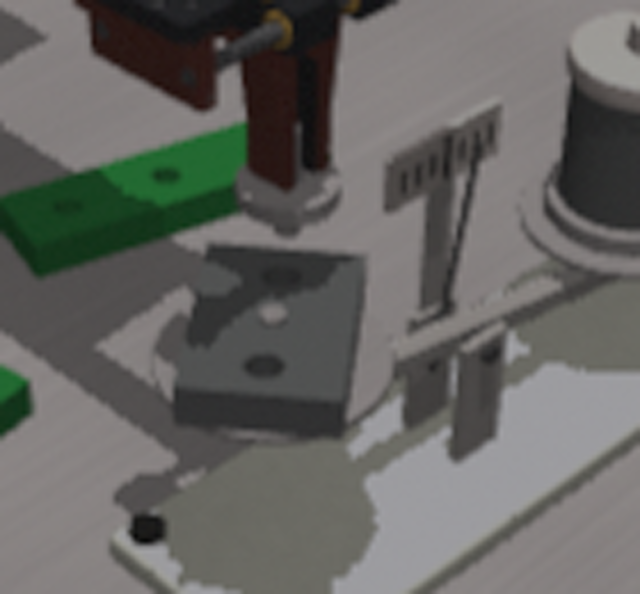

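View pics/t3c.png

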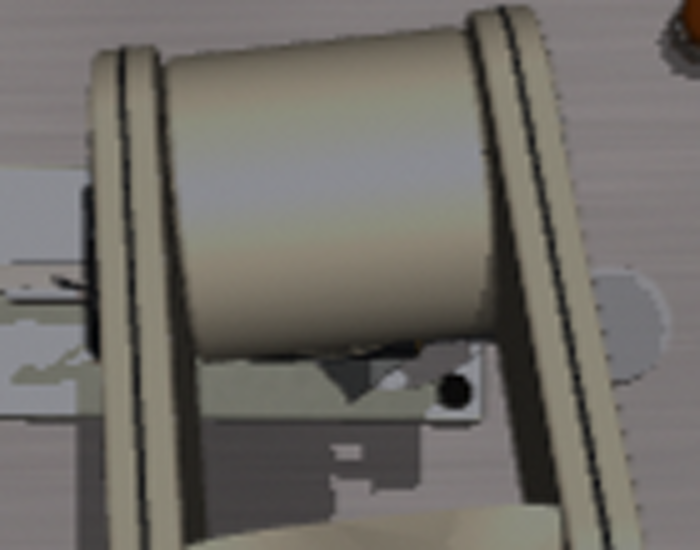

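Run:
```python
from h import *
for z in(189.8,207.8,217.8): print(z,proj("scene",[536.3,59.3,z]).round(2))
for X in((535.2,56.5,164.2),(574.7,5.4,164.5)): print(proj("scene",X))
# edges of drum silhouette
s=cv2.imread("pics/scene3.png");g=cv2.cvtColor(s,cv2.COLOR_BGR2GRAY)
print(g[184:204,308:338])
```

```text
189.8 [323.13 199.67]
207.8 [323.24 192.45]
217.8 [323.3  188.36]
[321.66833385 209.95102796]
[317.63527997 229.70988544]
[[ 77  78  77  78  78  69  36  28  28  28  28  27  27  28  29  26  41  50
   19  18  21  23  26  32  83 133 133 134 135 134]
 [ 78  78  78  78  79  71  38  27  28  25  27  26  27  27  27  27  40  51
   21  16  20  25  27  39  88 130 135 134 133 132]
 [ 77  76  78  78  80  74  43  26  27  26  27  25  26  27  27  26  41  53
   35  15  20  24  29  53  86 115 134 132 131 131]
 [ 76  77  77  80  80  77  62  38  28  25  27  26  28  28  28  26  40  59
   60  52  41  50  55  69  80  96 124 131 131 131]
 [ 78  78  77  81  81  81  77  62  46  32  27  27  27  27  28  27  41  61
   72  77  69  74  77  90 108 112 122 132 132 131]
 [ 78  76  74  73  81  81  82  79  69  59  46  33  27  29  28  29  42  66
   75  81  81  81  91 115 132 131 131 131 130 132]
 [ 71  67  60  61  81  81  81  80  81  78  71  60  46  28  28  29  52  77
   80  82  81  81 100 131 132 128 123 132 132 132]
 [ 53  47  42  57  77  81  81  81  80  81  80  79  70  56  43  51  70  82
   82  83  82  83  93 119 130
[... 822 characters left out ...]
 68  69  70  69  72  78
   81  86  87  95 114 117 132 131 132 132 132 134]
 [132 133 134 134 134 132 133 134 132 120 107  95  65  66  66  66  66  79
  103 115 117 119 132 132 132 132 132 133 134 133]
 [133 134 134 132 133 133 134 134 133 132 132 118  73  62  64  63  63  89
  126 133 132 132 131 132 132 133 133 133 132 132]
 [132 133 133 133 134 133 133 132 131 132 133 127 107  88  80  80  88 115
  132 131 132 132 132 133 133 133 133 132 132 132]
 [123 123 127 133 133 132 131 131 132 132 133 132 130 120 114 114 118 132
  132 132 132 132 133 134 133 132 132 132 133 133]
 [ 91  91  97 106 105 106 109 109 112 116 116 119 124 124 126 132 132 131
  131 132 132 133 133 133 132 132 132 132 133 134]]
```

Run:
```python
from h import *
# foot bottom front edge prediction
c=np.array([536.3,59.3,189.8]); th=np.linspace(0,2*np.pi,73)
P=np.array([proj("scene",c+[6*np.cos(a),6*np.sin(a),0]) for a in th]);print("foot bottom max v",P[:,1].max(), "min/max u",P[:,0].min(),P[:,0].max())
P=np.array([proj("scene",c+[7*np.cos(a),7*np.sin(a),2]) for a in th]);print("foot r7 max v",P[:,1].max(),P[:,0].min(),P[:,0].max())
for dz in(18,28):
    P=np.array([proj("scene",c+[23.5*np.cos(a),23.5*np.sin(a),dz]) for a in th]);print(dz,"drum v",P[:,1].min(),P[:,1].max(),P[:,0].min(),P[:,0].max())
for du,dv in((.8,0),(.8,.3),(.8,-.3)):
  for k,us,ut in(("A",(321.19,209.99),(326.36,240.90)),("dot",(319.2,217.91),(337.71,231.97)),("B",(317.29,229.71),(348.99,222.87))):
    X,f=tri(np.array(us)+[du,dv],ut);print(du,dv,k,X.round(1),f.round(2), [plane("scene",np.array(us)+[du,dv],z).round(1)[:2].tolist() for z in(158,161,164)])
```

```text
foot bottom max v 201.42070699666087 min/max u 320.1999203665501 326.06911563450336
foot r7 max v 200.92132590055922 319.7173341383701 326.5747492145174
18 drum v 185.79043193803582 199.37958748336393 311.5931381437173 334.8871714650424
28 drum v 181.7299068583227 195.25866089502534 311.56568123766266 335.0334645154076
0.8 0 A [535.8  57.1 164.1] [ 0.11 -0.01  0.09  0.08] [[530.2, 62.6], [532.9, 59.8], [535.6, 57.1]]
0.8 0 dot [555.   31.8 168.2] [ 0.02 -0.    0.02  0.02] [[546.0, 40.8], [548.6, 38.1], [551.3, 35.5]]
0.8 0 B [575.3   6.1 164.5] [ 0.02 -0.    0.02  0.01] [[569.9, 11.5], [572.4, 9.0], [574.9, 6.5]]
0.8 0.3 A [535.9  57.1 163.4] [ 0.12 -0.01  0.1   0.09] [[530.9, 61.9], [533.6, 59.1], [536.3, 56.3]]
0.8 0.3 dot [555.1  31.7 167.5] [ 0.03 -0.    0.03  0.02] [[546.7, 40.1], [549.3, 37.5], [552.0, 34.8]]
0.8 0.3 B [575.4   6.  163.8] [ 0.03 -0.    0.02  0.02] [[570.6, 10.8], [573.1, 8.3], [575.6, 5.8]]
0.8 -0.3 A [535.8  57.1 164.9] [ 0.1  -0.01  0.08  0.07] [[529.4, 63.4], [532.1, 60.6], [534.9, 57.8]]
0.8 -0.3 dot [555.   31.8 169. ] [ 0.02 -0.    0.01  0.01] [[545.3, 41.5], [548.0, 38.8], [550.6, 36.2]]
0.8 -0.3 B [575.3   6.1 165.2] [ 0.01 -0.    0.01  0.01] [[569.2, 12.1], [571.8, 9.6], [574.3, 7.1]]
```

Scene crop: the foot tip is at about (322.3,201.5) px against a predicted 323.1, so the scene view has a -0.8 px u bias. With that corrected, the two views agree to under 0.1 px: bore A at (535.8,57.1), bore B at (575.3,6.1), plate top z at about 164.3. That puts the tilt at about 0.172 rad and the bucket at about 325 g, so the set to use should be 140+180 g.

Now I'll approach bore A.

```bash
python3 -c "
from plan import *
st()
plan([535.4,57.1,228],3,-np.pi/2)
"
```

```text
t 6.3 pos [535.93  58.6  247.1 ] yang -1.5634 tilt [ 6.5e-03  6.0e-04 -1.0e+00] F [-0.22 -0.55 -1.63] M [-0.02   0.029 -0.004] w 11.48 q [ 0.09  0.3   1.82 -0.    1.01  1.65]
[np.float64(0.0064), np.float64(0.0005), np.float64(0.0002), np.float64(0.002)]
[np.float64(0.0064), np.float64(0.0005), np.float64(0.0002), np.float64(0.002)]
[np.float64(0.0064), np.float64(0.0005), np.float64(0.0002), np.float64(0.002)]
```

Request:
arm_command --pt "0.0065 0.0005 0.0002 0.002" --pt "0.0065 0.0003 0.0002 0.002" --pt "0.005 0.0003 0.0002 0.002" --pt "0 0 0 0"

```text
t: 6.7
ee_pos: [534.8, 54.3, 227.2]
orientation: [-2.226, 0.003, 2.214]
ft_force: [-0.2, 0.3, -1.8]
width: 11.2
```

```bash
python3 -c "
from plan import *
st()
plan([535.4,57.1,227],1,-np.pi/2)
"
```

```text
t 6.7 pos [534.8   54.34 227.18] yang -1.5737 tilt [ 5.3e-03 -2.0e-04 -1.0e+00] F [-0.18  0.28 -1.75] M [ 0.05  -0.006  0.035] w 11.23 q [ 0.08  0.32  1.84 -0.    0.97  1.65]
[np.float64(0.0002), np.float64(-0.0028), np.float64(-0.0006), np.float64(-0.003)]
```

Request:
arm_command --pt "0 -0.0028 -0.0006 -0.003" --pt "0 0 0 0" --pt "0 0 0 0"

```text
t: 7.0
ee_pos: [535.5, 56.8, 226.9]
orientation: [-2.226, 0.001, 2.216]
ft_force: [-0.8, -0.5, -2.4]
width: 11.2
```

```bash
python3 -c "
from plan import *
st()
plan([535.4,57.1,226],1,-np.pi/2)
"
```

```text
t 7.0 pos [535.46  56.75 226.89] yang -1.5715 tilt [ 4.7e-03 -2.0e-04 -1.0e+00] F [-0.76 -0.51 -2.41] M [ 0.013  0.031 -0.008] w 11.2 q [ 0.08  0.32  1.84 -0.    0.97  1.66]
[np.float64(0.0009), np.float64(-0.0003), np.float64(0.0001), np.float64(-0.001)]
```

Request:
arm_command --pt "0.0025 -0.0003 0 0" --pt "0.003 0 0 0" --pt "0.003 0 0 0" --pt "0.003 0 0 0" --pt "0.003 0 0 0" --pt "0 0 0 0"

```text
t: 7.6
ee_pos: [535.6, 57.4, 211.4]
orientation: [-2.227, 0.0, 2.216]
ft_force: [-0.8, 1.2, -2.7]
width: 10.9
```

```bash
python3 -c "
from plan import *
st()
im=ctrl.get_image('scene');cv2.imwrite('pics/scene4.png',im[:,:,::-1]); st()
s=cv2.imread('pics/scene4.png')
cv2.imwrite('pics/s4c.png',cv2.resize(s[150:280,260:400],(640,594),interpolation=cv2.INTER_CUBIC))
"
```

```text
t 7.6 pos [535.59  57.37 211.37] yang -1.571 tilt [ 5.1e-03 -2.0e-04 -1.0e+00] F [-0.78  1.17 -2.72] M [0.02  0.051 0.045] w 10.91 q [ 0.08  0.34  1.85 -0.    0.94  1.66]
t 7.65 pos [535.68  57.38 211.58] yang -1.571 tilt [ 5.3e-03 -1.0e-04 -1.0e+00] F [-0.02  0.04 -1.95] M [ 0.008 -0.012 -0.018] w 11.2 q [ 0.08  0.34  1.85 -0.    0.94  1.66]
```

View pics/s4c.png

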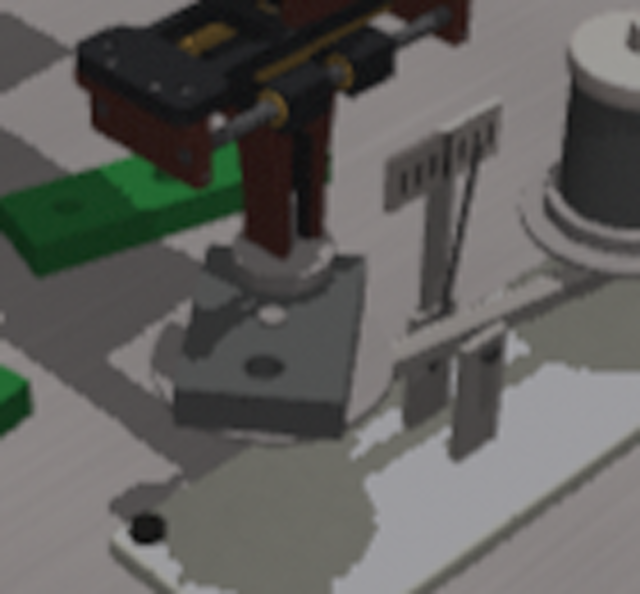

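The plate hasn't moved (dot still at crop (272,315)) while the foot is about 10 mm below its top, so the foot is in bore A. I'll lower until the drum seats, then ride the pan down about 10 mm while following its arc in -y.

Request:
arm_command --pt "0.003 0 0 0" --pt "0.003 0 0 0" --pt "0.0025 0 0 0" --pt "0.0025 0.0003 0 0" --pt "0.0025 0.0003 0 0" --pt "0.0025 0.0003 0 0" --pt "0.0025 0.0003 0 0" --pt "0 0 0 0"

```text
t: 8.45
ee_pos: [536.0, 56.1, 192.0]
orientation: [-2.228, 0.0, 2.215]
ft_force: [-0.4, 0.3, 0.3]
width: 11.5
```

```bash
python3 -c "
from plan import *
st()
im=ctrl.get_image('scene');cv2.imwrite('pics/scene5.png',im[:,:,::-1]); st()
s=cv2.imread('pics/scene5.png')
cv2.imwrite('pics/s5c.png',cv2.resize(s[150:280,260:400],(640,594),interpolation=cv2.INTER_CUBIC))
"
```

```text
t 8.45 pos [536.02  56.14 191.95] yang -1.5711 tilt [ 5.8e-03  1.0e-04 -1.0e+00] F [-0.36  0.33  0.28] M [0.05  0.118 0.014] w 11.45 q [ 0.08  0.37  1.87 -0.    0.9   1.65]
t 8.5 pos [536.03  56.16 192.13] yang -1.5711 tilt [ 5.9e-03  1.0e-04 -1.0e+00] F [-0.22  0.55 -0.99] M [0.099 0.191 0.009] w 11.06 q [ 0.08  0.37  1.87 -0.    0.9   1.65]
```

View pics/s5c.png

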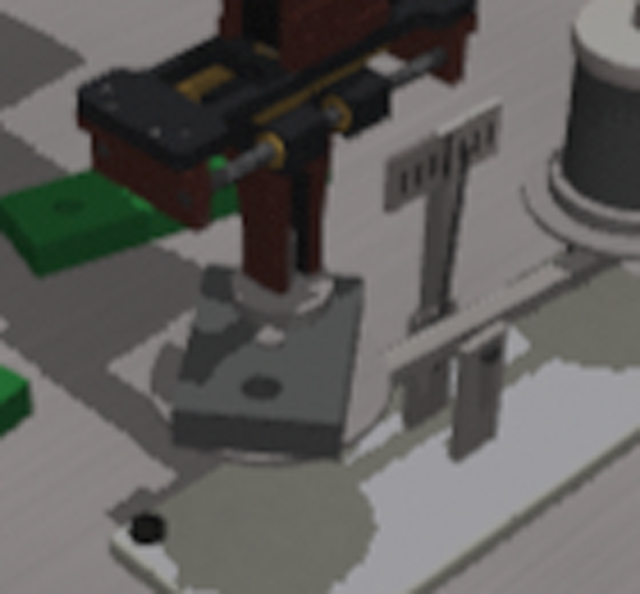

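The plate has moved down with the drum resting on it (dot at crop (270,336)), and the wrist load has fallen from -2 N to near 0. I'll release.

Request:
arm_command --pt "0 0 0 0" --pt "0 0 0 0" --pt "-0.005 0 0 0" --pt "-0.03 0 0 0" --pt "-0.04 0 0 0" --pt "-0.03 0 0 0" --hand 0.04

```text
t: 9.1
ee_pos: [533.6, 55.9, 297.4]
orientation: [2.219, -0.001, -2.223]
ft_force: [-0.0, -0.3, 0.1]
width: 40.0
```

```bash
python3 -c "
from plan import *
st()
plan([499,-330,170],9,-np.pi/2)
"
```

```text
t 9.1 pos [533.61  55.86 297.43] yang -1.5711 tilt [-1.6e-03 -8.0e-04 -1.0e+00] F [-0.04 -0.3   0.12] M [ 0.035 -0.001 -0.012] w 40.03 q [ 0.08  0.24  1.78 -0.    1.13  1.65]
[np.float64(0.0142), np.float64(0.0429), np.float64(0.0038), np.float64(-0.0)]
[np.float64(0.0142), np.float64(0.0429), np.float64(0.0038), np.float64(-0.0)]
[np.float64(0.0142), np.float64(0.0429), np.float64(0.0038), np.float64(-0.0)]
[np.float64(0.0142), np.float64(0.0429), np.float64(0.0038), np.float64(-0.0)]
[np.float64(0.0142), np.float64(0.0429), np.float64(0.0038), np.float64(-0.0)]
[np.float64(0.0142), np.float64(0.0429), np.float64(0.0038), np.float64(-0.0)]
[np.float64(0.0142), np.float64(0.0429), np.float64(0.0038), np.float64(-0.0)]
[np.float64(0.0142), np.float64(0.0429), np.float64(0.0038), np.float64(-0.0)]
[np.float64(0.0142), np.float64(0.0429), np.float64(0.0038), np.float64(-0.0)]
```

Request:
arm_command --pt "0 0.04 0.004 0" --pt "0.005 0.045 0.004 0" --pt "0.015 0.045 0.004 0" --pt "0.02 0.045 0.004 0" --pt "0.02 0.045 0.004 0" --pt "0.02 0.045 0.004 0" --pt "0.02 0.045 0.004 0" --pt "0.02 0.045 0.004 0" --pt "0.015 0.03 0.003 0" --pt "0 0 0 0"

```text
t: 10.1
ee_pos: [508.5, -341.1, 173.8]
orientation: [2.245, -0.0, -2.187]
ft_force: [0.5, -0.7, 0.3]
width: 40.1
```

```bash
python3 -c "
from plan import *
st()
for n in('top','scene'):
    im=ctrl.get_image(n);cv2.imwrite(f'pics/{n}6.png',im[:,:,::-1])
st()
s=cv2.imread('pics/scene6.png');t=cv2.imread('pics/top6.png')
cv2.imwrite('pics/s6c.png',cv2.resize(s[150:280,260:400],(640,594),interpolation=cv2.INTER_CUBIC))
cv2.imwrite('pics/t6c.png',cv2.resize(t[195:285,290:390],(600,540),interpolation=cv2.INTER_CUBIC))
plan([498,-342,100],3,-np.pi/2)
"
```

```text
t 10.1 pos [ 508.49 -341.12  173.85] yang -1.5657 tilt [ 0.0264 -0.0053 -0.9996] F [ 0.45 -0.74  0.27] M [0.043 0.02  0.   ] w 40.07 q [-0.62  0.49  1.73  0.01  0.91  0.94]
t 10.2 pos [ 509.4  -338.48  175.41] yang -1.5638 tilt [ 0.0276 -0.0051 -0.9996] F [-0.03 -0.43 -0.49] M [0.012 0.025 0.035] w 39.96 q [-0.61  0.48  1.73  0.01  0.91  0.94]
[np.float64(0.025), np.float64(0.001), np.float64(0.0045), np.float64(0.002)]
[np.float64(0.025), np.float64(0.001), np.float64(0.0045), np.float64(0.002)]
[np.float64(0.025), np.float64(0.001), np.float64(0.0045), np.float64(0.002)]
```

View pics/s6c.png

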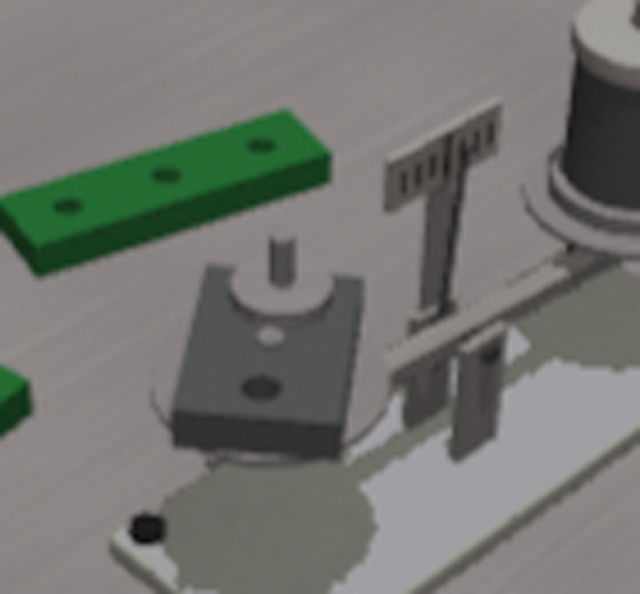

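View pics/t6c.png

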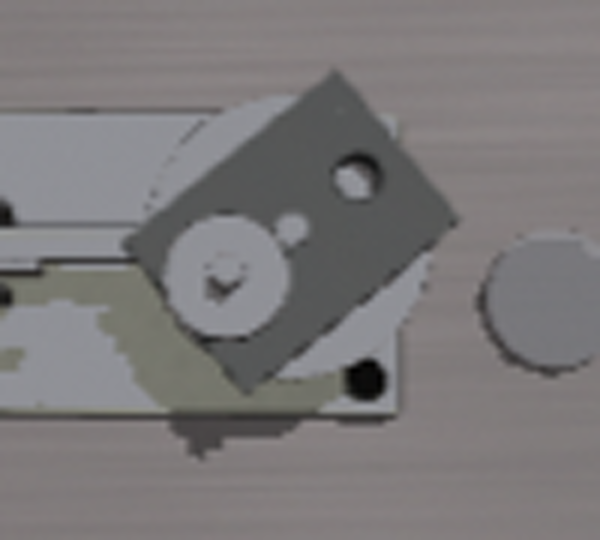

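Both crops show the 180 g weight upright with its drum flat on the plate over bore A. Bore B is free, at about (346,223) in the top view. Next I'll work out the beam tilt from this before choosing the second weight.

Run:
```python
from seg import *
t=cv2.imread("pics/top6.png"); s=cv2.imread("pics/scene6.png")
qt,ht,_=plate(t,"top",(300,195,380,272),60,105);print([(h[0].round(2).tolist(),h[1]) for h in ht],qt.round(1).tolist())
qs,hs,_=plate(s,"scene",(290,195,350,252),60,100);print([(h[0].round(2).tolist(),h[1]) for h in hs],qs.round(1).tolist())
qt0,_,_=plate(cv2.imread("pics/top0.png"),"top",(300,195,380,272),60,105)
qs0,_,_=plate(cv2.imread("pics/scene0.png"),"scene",(290,195,350,252),62,100);print(qt0.round(1).tolist(),qs0.round(1).tolist())
```

```text
[([349.24, 223.66], 47.59375)] [[346.1, 206.6], [365.9, 231.9], [330.1, 260.6], [310.1, 234.9]]
[([316.63, 234.49], 32.6875), ([318.69, 222.86], 19.375)] [[305.1, 207.9], [338.6, 211.1], [335.1, 242.9], [295.9, 242.9]]
[[345.6, 205.4], [366.1, 231.6], [329.1, 260.9], [299.6, 237.4]] [[305.1, 203.4], [339.4, 205.9], [335.9, 238.6], [297.4, 234.1]]
```

Run:
```python
from h import *
for us,ut in(((317.29,229.71),(348.99,222.87)),((316.63,234.49),(349.24,223.66))):
    X,f=tri(np.array(us)+[.8,0],ut);print(X.round(2),f.round(2))
# predicted B by model: centre pivot y, tilt for bucket M, weight W
for M in(240,280,320,325,340):
  for W in(0,180):
    th=.053*(M-W)/100; print(M,W,round(th,3),"top z",142+130*np.sin(th),"dy rel",130*np.cos(th))
```

```text
[575.34   6.08 164.48] [ 0.02 -0.    0.02  0.01]
[574.97   4.8  152.57] [ 0.07 -0.    0.06  0.05]
240 0 0.127 top z 158.4914444213453 dy rel 128.94972764956768
240 180 0.032 top z 146.13330329086793 dy rel 129.93427493893094
280 0 0.148 top z 161.2212680586074 dy rel 128.57115871850561
280 180 0.053 top z 148.88677478468148 dy rel 129.8174577361037
320 0 0.17 top z 163.94245321270046 dy rel 128.13480693007833
320 180 0.074 top z 151.63715120235932 dy rel 129.6422975602595
325 0 0.172 top z 164.2819330082481 dy rel 128.07620958404394
325 180 0.077 top z 151.9806690503677 dy rel 129.61630393321295
340 0 0.18 top z 165.29942401572222 dy rel 127.89502273558415
340 180 0.085 top z 153.01079241221575 dy rel 129.53286243442275
```

Both states agree: plate top was about 164.4 and is now about 152.3, giving a bucket of roughly 325-330 g. So the second weight is the 140 g, at the rack's -y end. I'll descend to it.

Request:
arm_command --pt "0.025 0.001 0.004 0.002" --pt "0.025 0.001 0.004 0.002" --pt "0.02 0.001 0.003 0.002" --pt "0 0 0 0" --pt "0 0 0 0"

```text
t: 10.7
ee_pos: [505.0, -337.0, 110.2]
orientation: [2.252, -0.002, -2.174]
ft_force: [0.6, -0.6, -0.4]
width: 40.1
```

```bash
python3 -c "
from plan import *
st()
plan([498,-342,80],2,-np.pi/2)
"
```

```text
t 10.7 pos [ 505.02 -336.96  110.21] yang -1.5635 tilt [ 0.0352 -0.0088 -0.9993] F [ 0.61 -0.55 -0.43] M [0.03  0.018 0.   ] w 40.08 q [-0.61  0.57  1.77  0.02  0.77  0.94]
[np.float64(0.015), np.float64(0.0024), np.float64(0.0041), np.float64(0.004)]
[np.float64(0.015), np.float64(0.0024), np.float64(0.004), np.float64(0.004)]
```

The tool has tilted about 0.035 rad during the fast moves. I'll go up fast and come down slowly to see if that straightens it before gripping.

Request:
arm_command --pt "-0.05 0.002 0.002 0.002" --pt "-0.05 0.002 0.002 0.002" --pt "-0.05 0 0 0" --pt "0 0 0 0" --pt "0 0 0 0"

```text
t: 11.2
ee_pos: [498.6, -336.3, 269.1]
orientation: [2.255, -0.003, -2.167]
ft_force: [-0.6, -0.6, -0.3]
width: 40.1
```

```bash
python3 -c "
from plan import *
st()
plan([498,-342,80],10,-np.pi/2)
"
```

```text
t 11.2 pos [ 498.63 -336.34  269.07] yang -1.5623 tilt [ 0.0401 -0.0115 -0.9991] F [-0.62 -0.62 -0.3 ] M [-0.022  0.08  -0.067] w 40.05 q [-0.62  0.35  1.69  0.02  1.06  0.93]
[np.float64(0.0189), np.float64(0.0003), np.float64(0.0008), np.float64(0.001)]
[np.float64(0.0189), np.float64(0.0003), np.float64(0.0008), np.float64(0.001)]
[np.float64(0.0189), np.float64(0.0003), np.float64(0.0008), np.float64(0.001)]
[np.float64(0.0189), np.float64(0.0003), np.float64(0.0008), np.float64(0.001)]
[np.float64(0.0189), np.float64(0.0003), np.float64(0.0008), np.float64(0.001)]
[np.float64(0.0189), np.float64(0.0003), np.float64(0.0008), np.float64(0.001)]
[np.float64(0.0189), np.float64(0.0003), np.float64(0.0008), np.float64(0.001)]
[np.float64(0.0189), np.float64(0.0003), np.float64(0.0008), np.float64(0.001)]
[np.float64(0.0189), np.float64(0.0003), np.float64(0.0008), np.float64(0.001)]
[np.float64(0.0189), np.float64(0.0003), np.float64(0.0008), np.float64(0.001)]
```

Request:
arm_command --pt "0.005 0.0005 0 -0.1" --pt "0.015 0.0005 0 -0.145" --pt "0.025 0 0.0015 -0.145" --pt "0.025 0 0.0015 -0.145" --pt "0.025 0 0.001 -0.145" --pt "0.025 0 0.001 -0.145" --pt "0.02 0 0.0005 -0.145" --pt "0.015 0 0 -0.145" --pt "0.008 0 0 -0.145" --pt "0.004 0 0 -0.145"

```text
t: 12.2
ee_pos: [501.8, -336.2, 95.6]
orientation: [1.301, 1.119, -1.261]
ft_force: [-0.2, -0.3, 0.7]
width: 39.9
```

```bash
python3 -c "
from plan import *
st()
plan([498,-342,75],3,0)
"
```

```text
t 12.2 pos [ 501.81 -336.16   95.62] yang -0.1082 tilt [ 0.0405 -0.0106 -0.9991] F [-0.21 -0.32  0.67] M [-0.007  0.047  0.043] w 39.86 q [-0.62  0.58  1.79  0.02  0.73 -0.52]
[np.float64(0.0068), np.float64(-0.0013), np.float64(0.002), np.float64(-0.036)]
[np.float64(0.0068), np.float64(-0.0014), np.float64(0.002), np.float64(-0.036)]
[np.float64(0.0068), np.float64(-0.0015), np.float64(0.0019), np.float64(-0.036)]
```

Request:
arm_command --pt "0.007 -0.0015 0.002 -0.036" --pt "0.01 -0.0015 0.002 -0.036" --pt "0.009 -0.0015 0.002 -0.036" --pt "0.004 0 0 0" --pt "0 0 0 0"

```text
t: 12.7
ee_pos: [496.6, -338.3, 60.9]
orientation: [1.214, 1.183, -1.179]
ft_force: [0.7, -0.6, -0.5]
width: 40.1
```

```bash
python3 -c "
from plan import *
st()
plan([497.5,-342,64],1,0)
for n in('scene',):
    im=ctrl.get_image(n);cv2.imwrite(f'pics/{n}7.png',im[:,:,::-1])
st()
s=cv2.imread('pics/scene7.png')
cv2.imwrite('pics/s7c.png',cv2.resize(s[270:390,110:250],(700,600),interpolation=cv2.INTER_CUBIC))
"
```

```text
t 12.7 pos [ 496.56 -338.3    60.87] yang 0.01 tilt [ 0.035  -0.0061 -0.9994] F [ 0.69 -0.59 -0.53] M [-0.    -0.095 -0.005] w 40.14 q [-0.63  0.64  1.8   0.02  0.67 -0.65]
[np.float64(-0.0031), np.float64(0.001), np.float64(0.0037), np.float64(0.01)]
t 12.75 pos [ 496.67 -338.38   61.16] yang 0.0102 tilt [ 0.0352 -0.0063 -0.9994] F [0.17 0.31 0.54] M [-0.007 -0.063 -0.02 ] w 40.39 q [-0.63  0.64  1.8   0.02  0.67 -0.65]
```

View pics/s7c.png

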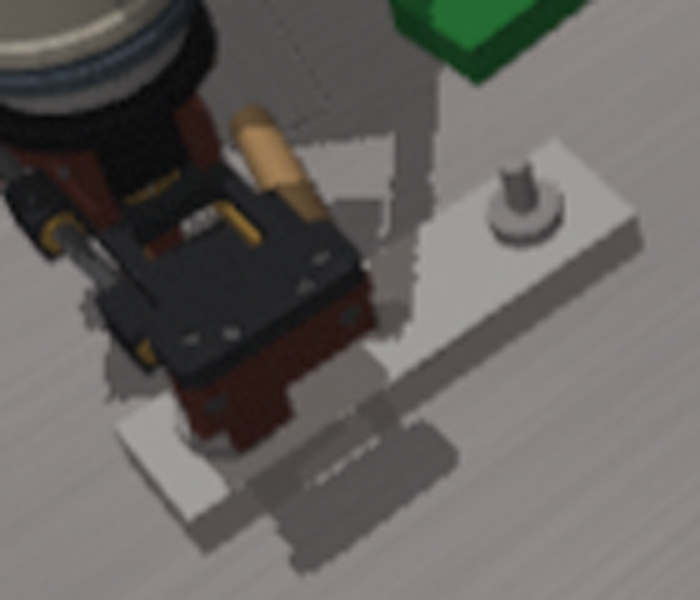

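The crop shows the fingers straddling the end weight, with a tip at about crop (240,440) just above its drum and nothing touching. I'll correct about 3.7 mm in y and 3 mm up, then close.

Request:
arm_command --pt "-0.002 0.0005 0.002 0.01" --pt "-0.001 0.0003 0.0017 0" --pt "0 0 0 0"

```text
t: 13.05
ee_pos: [498.2, -342.3, 65.5]
orientation: [1.222, 1.176, -1.187]
ft_force: [1.0, 0.2, 0.7]
width: 40.1
```

Request:
arm_command --pt "0 0 0 0" --pt "0 0 0 0" --pt "0 0 0 0" --pt "0 0 0 0" --pt "0 0 0 0" --hand 0.0

```text
t: 13.55
ee_pos: [498.3, -342.7, 66.6]
orientation: [1.222, 1.175, -1.187]
ft_force: [-1.5, 0.2, 2.8]
width: 11.2
```

```bash
python3 -c "
from plan import *
st()"
```

```text
t 13.55 pos [ 498.3  -342.66   66.55] yang -0.0017 tilt [ 0.0371 -0.0079 -0.9993] F [-1.5   0.22  2.83] M [-0.017  0.214  0.001] w 11.21 q [-0.63  0.63  1.79  0.02  0.69 -0.65]
```

Request:
arm_command --pt "0 0 0 0" --pt "0 0 0 0.1" --pt "0 0 0 0.147" --pt "0 0 0 0.147" --pt "0 0 0 0.147" --pt "0 0 0 0.147" --pt "0 0 0 0.147" --pt "0 0 0 0.147" --pt "0 0 0 0.147" --pt "0 0 0 0.147" --hand 0.03

```text
t: 14.55
ee_pos: [498.8, -342.3, 65.6]
orientation: [2.113, 0.263, -2.036]
ft_force: [0.3, 1.0, 0.3]
width: 30.1
```

```bash
python3 -c "
from plan import *
st()
plan([498.0,-342.2,64.5],3,-np.pi/2)"
```

```text
t 14.55 pos [ 498.77 -342.3    65.56] yang -1.3068 tilt [ 0.038  -0.0076 -0.9993] F [0.26 0.97 0.26] M [-0.009 -0.018 -0.009] w 30.05 q [-0.63  0.63  1.79  0.03  0.68  0.66]
[np.float64(0.0003), np.float64(-0.0001), np.float64(0.0003), np.float64(0.088)]
[np.float64(0.0003), np.float64(-0.0001), np.float64(0.0003), np.float64(0.088)]
[np.float64(0.0003), np.float64(-0.0001), np.float64(0.0003), np.float64(0.088)]
```

Request:
arm_command --pt "0.0005 0 0.0003 0.088" --pt "0.0005 0 0.0003 0.088" --pt "0.0003 0 0 0.088" --pt "0 0 0 0"

```text
t: 14.95
ee_pos: [498.4, -342.3, 63.7]
orientation: [-2.26, 0.023, 2.175]
ft_force: [-0.1, -0.6, -1.1]
width: 30.2
```

Request:
arm_command --pt "0 0 0 0" --pt "0 0 0 0" --pt "0 0 0 0" --pt "0 0 0 0" --pt "0 0 0 0" --hand 0.0

```text
t: 15.45
ee_pos: [498.4, -342.1, 63.5]
orientation: [-2.263, 0.016, 2.178]
ft_force: [0.5, 0.5, 0.7]
width: 11.2
```

```bash
python3 -c "
from plan import *
st()
im=ctrl.get_image('top');cv2.imwrite('pics/top8.png',im[:,:,::-1]);st()"
```

```text
t 15.45 pos [ 498.42 -342.06   63.54] yang -1.5786 tilt [ 0.0381 -0.007  -0.9992] F [0.51 0.52 0.65] M [0.054 0.036 0.019] w 11.16 q [-0.63  0.64  1.79  0.03  0.68  0.93]
t 15.5 pos [ 498.43 -342.04   63.55] yang -1.5786 tilt [ 0.0381 -0.007  -0.9992] F [ 0.24  0.66 -0.24] M [0.082 0.009 0.011] w 11.09 q [-0.63  0.64  1.79  0.03  0.68  0.93]
```

Request:
arm_command --pt "-0.005 0 0 0" --pt "-0.01 0 0 0" --pt "-0.02 0 0 0" --pt "-0.03 0 0 0" --pt "-0.035 0 0 0" --pt "-0.03 -0.01 -0.002 0" --pt "-0.02 -0.02 -0.005 0" --pt "-0.01 -0.03 -0.01 0" --pt "0 -0.035 -0.012 0" --pt "0 -0.035 -0.012 0"

```text
t: 16.5
ee_pos: [533.6, -211.3, 237.0]
orientation: [-2.264, 0.026, 2.172]
ft_force: [0.2, 0.5, -2.0]
width: 11.8
```

```bash
python3 -c "
from plan import *
st()
plan([575,4,235],8,-np.pi/2)"
```

```text
t 16.5 pos [ 533.64 -211.35  237.01] yang -1.5852 tilt [ 0.0415 -0.0091 -0.9991] F [ 0.23  0.47 -2.04] M [ 0.018 -0.022  0.027] w 11.76 q [-0.4   0.34  1.78  0.01  0.98  1.18]
[np.float64(0.0002), np.float64(-0.027), np.float64(-0.0048), np.float64(-0.002)]
[np.float64(0.0002), np.float64(-0.027), np.float64(-0.0048), np.float64(-0.002)]
[np.float64(0.0002), np.float64(-0.027), np.float64(-0.0049), np.float64(-0.002)]
[np.float64(0.0002), np.float64(-0.027), np.float64(-0.0049), np.float64(-0.002)]
[np.float64(0.0002), np.float64(-0.027), np.float64(-0.005), np.float64(-0.002)]
[np.float64(0.0002), np.float64(-0.0269), np.float64(-0.005), np.float64(-0.002)]
[np.float64(0.0002), np.float64(-0.0269), np.float64(-0.0051), np.float64(-0.002)]
[np.float64(0.0002), np.float64(-0.0269), np.float64(-0.0051), np.float64(-0.002)]
```

Request:
arm_command --pt "0 -0.035 -0.006 -0.002" --pt "0 -0.035 -0.006 -0.002" --pt "0 -0.035 -0.006 -0.002" --pt "0 -0.035 -0.006 -0.002" --pt "0 -0.03 -0.005 -0.002" --pt "0 -0.02 -0.005 -0.002" --pt "0 -0.013 -0.004 -0.002" --pt "0 -0.007 -0.002 0" --pt "0 -0.003 0 0" --pt "0 0 0 0"

```text
t: 17.5
ee_pos: [576.4, 13.3, 244.6]
orientation: [2.268, -0.007, -2.159]
ft_force: [-0.6, -1.0, -0.8]
width: 11.2
```

```bash
python3 -c "
from plan import *
st()
plan([575,4.8,235],2,-np.pi/2)"
```

```text
t 17.5 pos [576.43  13.25 244.57] yang -1.5664 tilt [ 0.0492 -0.0104 -0.9987] F [-0.62 -1.   -0.82] M [ 0.043  0.05  -0.021] w 11.17 q [ 0.01  0.34  1.77 -0.01  0.98  1.58]
[np.float64(0.0048), np.float64(0.0042), np.float64(0.001), np.float64(0.002)]
[np.float64(0.0048), np.float64(0.0042), np.float64(0.001), np.float64(0.002)]
```

Request:
arm_command --pt "0.005 0.004 0.001 0.002" --pt "0.006 0.0035 0.001 0" --pt "0.003 0.001 0 0" --pt "0 0 0 0" --pt "0 0 0 0"

```text
t: 18.0
ee_pos: [574.0, 0.6, 228.6]
orientation: [2.268, -0.014, -2.164]
ft_force: [0.4, -0.8, -1.3]
width: 11.3
```

```bash
python3 -c "
from plan import *
st()
im=ctrl.get_image('scene');cv2.imwrite('pics/scene9.png',im[:,:,::-1]);st()
s=cv2.imread('pics/scene9.png')
cv2.imwrite('pics/s9c.png',cv2.resize(s[150:280,260:400],(640,594),interpolation=cv2.INTER_CUBIC))
g=cv2.cvtColor(s,cv2.COLOR_BGR2GRAY);np.set_printoptions(linewidth=200);print(g[214:232,300:336])
plan([574.1,5.0,224],2,-np.pi/2)"
```

```text
t 18.0 pos [574.04   0.59 228.58] yang -1.5726 tilt [ 0.0473 -0.0112 -0.9988] F [ 0.42 -0.78 -1.27] M [0.031 0.074 0.009] w 11.31 q [-0.01  0.35  1.79 -0.01  0.95  1.57]
t 18.05 pos [574.05   0.65 228.61] yang -1.5725 tilt [ 0.0472 -0.0112 -0.9988] F [-0.82 -0.15 -0.61] M [ 0.023  0.093 -0.041] w 10.94 q [-0.01  0.35  1.79 -0.01  0.95  1.57]
[[130 129 125  98  52  49  39  28  27  28  27  25  28  28  27  29  35  51  50  19  18  20  29  31  43  68  83  83  83  83  83  76  60  58  68  69]
 [130 131 122  85  50  49  36  28  27  28  26  27  27  23  29  29  35  50  52  37  21  23  33  37  57  77  84  84  84  84  79  66  58  74  82  83]
 [131 132 116  60  52  55  56  46  29  27  28  27  26  28  29  27  35  52  60  60  56  47  55  64  73  81  84  84  83  78  68  54  59  71  71  71]
 [131 130 107  52  51  61  76  70  56  38  27  28  29  28  28  28  35  51  64  76  77  73  75  81  89 100  81  77  74  68  61  57  52  53  52  52]
 [118 124  98  52  53  63  81  81  76  62  45  32  29  27  28  30  34  50  68  80  80  81  80  88 112 112  70  68  62  62  58  55  50  52  52  53]
 [ 91 105  86  52  51
[... 1354 characters left out ...]
3  62  66  66  66  65  58  51  52  52  51  52  51  52  51  53  52  52  51  51  51  52  58  73]
 [ 54  52  51  52  53  53  51  52  53  52  52  50  52  61  66  66  64  60  55  52  51  52  52  50  52  52  52  53  51  52  52  57  69  68  74  80]
 [ 52  51  52  53  51  52  52  52  52  52  52  51  53  55  61  62  60  55  53  50  51  50  52  52  51  52  51  51  51  57  69  73  82  84  82  80]
 [ 52  51  52  52  52  51  52  52  52  52  52  52  51  52  54  56  55  52  51  54  52  52  52  52  57  68  64  51  58  73  82  83  83  82  82  78]]
[np.float64(0.0023), np.float64(-0.0022), np.float64(0.0001), np.float64(-0.001)]
[np.float64(0.0023), np.float64(-0.0022), np.float64(0.0001), np.float64(-0.001)]
```

View pics/s9c.png

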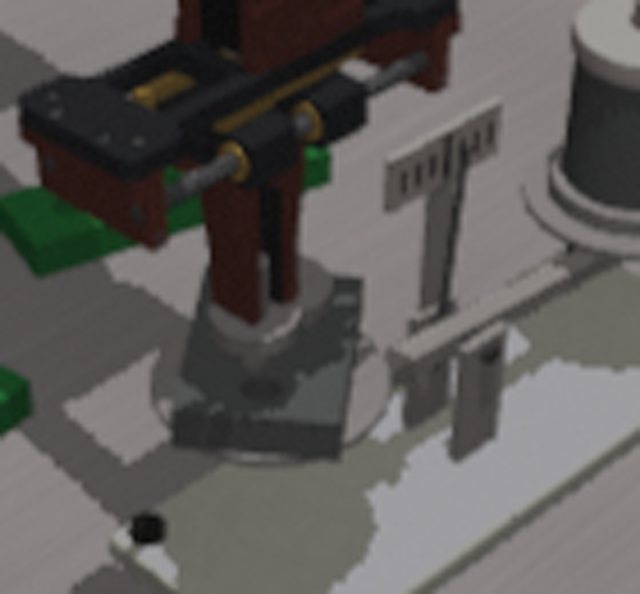

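Run:
```python
from h import *
c=np.array([575.05,.4,171.1]);th=np.linspace(0,6.283,73)
print(proj("scene",c), max(proj("scene",c+[6*np.cos(a),6*np.sin(a),0])[1] for a in th))
print("shift per +1mm x,y",proj("scene",c+[1,0,0])-proj("scene",c),proj("scene",c+[0,1,0])-proj("scene",c))
```

```text
[315.96069767 228.37481302] 230.35928045334845
shift per +1mm x,y [0.35956245 0.23444538] [ 0.36331669 -0.23088471]
```

The foot is visible at about (315.2,230.8) px, against a predicted 315.2/230.4, so the grasp model holds. The weight now needs to move +4.4 mm in y.

Request:
arm_command --pt "0.003 -0.002 0 0" --pt "0.004 -0.0018 0 0" --pt "0.003 -0.0005 0 0" --pt "0 0 0 0" --pt "0 0 0 0"

```text
t: 18.55
ee_pos: [574.8, 5.6, 217.8]
orientation: [2.268, -0.013, -2.163]
ft_force: [0.6, -0.5, -2.5]
width: 11.3
```

```bash
python3 -c "
from plan import *
st()
plan([574.1,5.0,216],1,-np.pi/2)"
```

```text
t 18.55 pos [574.77   5.61 217.82] yang -1.5719 tilt [ 0.0476 -0.0111 -0.9988] F [ 0.6  -0.53 -2.46] M [0.019 0.047 0.011] w 11.29 q [-0.01  0.37  1.8  -0.01  0.93  1.57]
[np.float64(0.0018), np.float64(0.0006), np.float64(0.0008), np.float64(-0.001)]
```

Request:
arm_command --pt "0.002 0.0006 0.0008 0" --pt "0.002 0 0.0002 0" --pt "0.0025 0 0.0001 0" --pt "0 0 0 0"

```text
t: 18.95
ee_pos: [574.0, 4.9, 210.9]
orientation: [2.269, -0.013, -2.162]
ft_force: [0.6, 0.3, -1.6]
width: 11.2
```

```bash
python3 -c "
from plan import *
st()
plan([574.1,5.0,208],1,-np.pi/2)"
```

```text
t 18.95 pos [574.     4.93 210.93] yang -1.5718 tilt [ 0.048  -0.0111 -0.9988] F [ 0.61  0.31 -1.61] M [ 0.059  0.05  -0.018] w 11.16 q [-0.01  0.38  1.8  -0.01  0.91  1.57]
[np.float64(0.0029), np.float64(-0.0001), np.float64(0.0), np.float64(-0.001)]
```

Request:
arm_command --pt "0.003 0 0.0001 0" --pt "0.003 0 0.0001 0" --pt "0.003 0 0.0001 0" --pt "0.002 0 0.0001 0" --pt "0 0 0 0"

```text
t: 19.45
ee_pos: [574.4, 4.5, 199.4]
orientation: [2.269, -0.014, -2.162]
ft_force: [-0.5, 1.2, 1.3]
width: 11.0
```

```bash
python3 -c "
from plan import *
st()
im=ctrl.get_image('scene');cv2.imwrite('pics/scene10.png',im[:,:,::-1]);st()
s=cv2.imread('pics/scene10.png')
cv2.imwrite('pics/s10c.png',cv2.resize(s[150:280,260:400],(640,594),interpolation=cv2.INTER_CUBIC))
"
```

```text
t 19.45 pos [574.39   4.54 199.36] yang -1.5719 tilt [ 0.0486 -0.0114 -0.9988] F [-0.52  1.2   1.34] M [0.028 0.032 0.023] w 11.02 q [-0.01  0.39  1.81 -0.01  0.89  1.57]
t 19.5 pos [574.46   4.54 199.51] yang -1.5719 tilt [ 0.0487 -0.0115 -0.9987] F [ 0.95 -0.19 -0.24] M [0.038 0.142 0.04 ] w 11.18 q [-0.01  0.39  1.81 -0.01  0.89  1.57]
```

View pics/s10c.png

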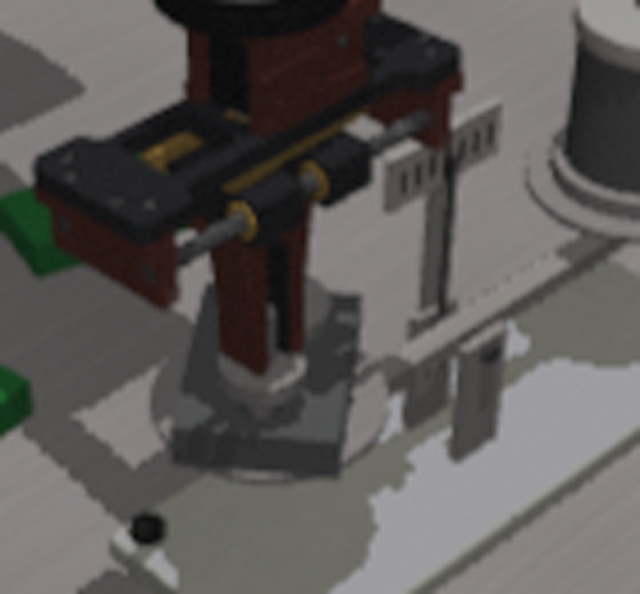

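```bash
python3 -c "
import cv2,numpy as np
s=cv2.imread('pics/scene10.png');a=s[205:260,292:345]
a=np.clip(a.astype(float)*1.6,0,255).astype(np.uint8)
cv2.imwrite('pics/s10d.png',cv2.resize(a,None,fx=11,fy=11,interpolation=cv2.INTER_CUBIC))
"
```

```text
(no output)
```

View pics/s10d.png

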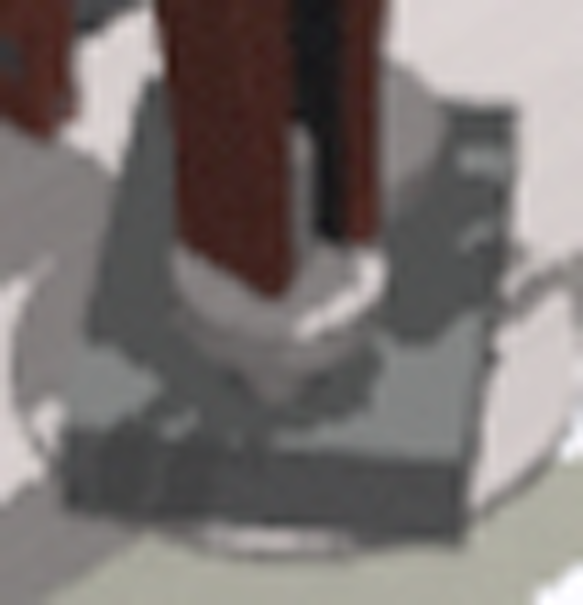

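The plate went down about 10 mm and the foot is standing on its top beside bore B, not in it. From the plate outline, the bore centre is near zoom (278,374) and the foot near (275,378), so I'm about 1 mm off toward the camera. I'll slide gently under the light 1.4 N load to find the bore.

Request:
arm_command --pt "0 -0.0012 0.0006 0" --pt "0 0 0 0" --pt "0 0 0 0"

```text
t: 19.8
ee_pos: [574.2, 5.8, 199.8]
orientation: [2.27, -0.014, -2.16]
ft_force: [-0.6, -0.4, -0.5]
width: 11.7
```

```bash
cat > look.py <<'E'
from plan import *
import sys
k=sys.argv[1]
st()
im=ctrl.get_image('scene');cv2.imwrite(f'pics/scene{k}.png',im[:,:,::-1]);st()
s=cv2.imread(f'pics/scene{k}.png');a=np.clip(s[205:260,292:345].astype(float)*1.6,0,255).astype(np.uint8)
cv2.imwrite(f'pics/z{k}.png',cv2.resize(a,None,fx=9,fy=9,interpolation=cv2.INTER_CUBIC))
g=cv2.cvtColor(s,cv2.COLOR_BGR2GRAY)
b=g[236:262,325].astype(int);print("col325",b)
E
python3 look.py 11
```

```text
t 19.8 pos [574.22   5.82 199.78] yang -1.5718 tilt [ 0.0497 -0.0115 -0.9987] F [-0.57 -0.39 -0.48] M [-0.029  0.061 -0.053] w 11.66 q [-0.    0.39  1.81 -0.01  0.89  1.58]
t 19.85 pos [574.22   5.85 199.79] yang -1.5718 tilt [ 0.0497 -0.0115 -0.9987] F [-0.17 -0.01  0.09] M [ 0.045  0.07  -0.005] w 11.41 q [-0.    0.39  1.81 -0.01  0.89  1.58]
col325 [ 54  51  53  52  68  82  82  83  82  73  55  50  49  50  50  48  49  53
  63  89 107 107 107 107 106 106]
```

View pics/z11.png

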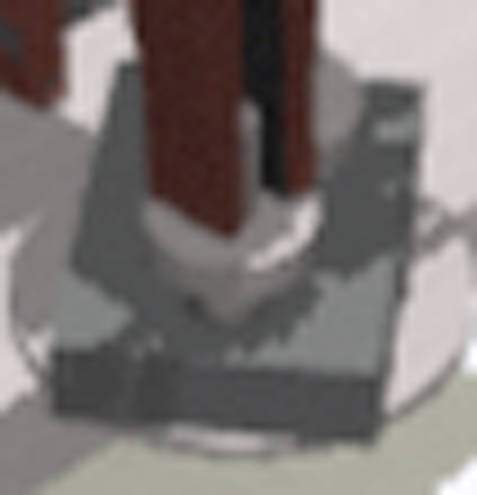

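```bash
python3 -c "
import cv2,numpy as np
o=[]
for k in('9','10','11'):
    s=cv2.imread(f'pics/scene{k}.png');g=cv2.cvtColor(s,cv2.COLOR_BGR2GRAY)[222:256,296:336].astype(float)
    a=np.clip((g-35)/(85-35)*255,0,255).astype(np.uint8)
    o.append(cv2.resize(a,None,fx=6.5,fy=6.5,interpolation=cv2.INTER_CUBIC))
cv2.imwrite('pics/cmp.png',np.hstack(o))
s=cv2.imread('pics/scene11.png');g=cv2.cvtColor(s,cv2.COLOR_BGR2GRAY);np.set_printoptions(linewidth=200);print(g[232:248,306:334])
"
```

```text
[[ 51  52  51  61  72  79  82  82  81  80  79  75  81  81  81  90 115 125 115  91  57  50  52  52  52  51  52  52]
 [ 52  50  49  56  61  72  78  79  81  80  81  80  80  90 106 109 116 102  89  63  58  50  51  52  51  51  52  58]
 [ 52  49  49  56  60  62  68  72  74  75  75  74  75  90 109 102  89  68  69  63  55  51  52  51  51  53  58  74]
 [ 51  52  52  54  58  61  64  66  65  68  70  66  70  77  77  76  74  72  68  58  59  68  70  65  57  68  73  83]
 [ 52  53  51  53  55  57  63  65  66  66  67  67  70  76  76  75  72  66  59  54  57  74  82  78  73  82  83  82]
 [ 51  52  51  53  52  52  54  56  60  66  67  68  72  74  72  66  62  57  52  51  52  64  82  83  83  82  83  83]
 [ 52  52  52  52  52  51  46  40  51  62  66  68  69  67  62  51  50  51  52  53  57  73  83  83  82  82  82  82]
 [ 64  52  52  52  52  51  46  41  45  58  65  65  63  59  49  47  51  51  52  52  63  83  82  82  83  83  83  83]
 [ 66  51  51  52  52  53  51  46  46  50  57  60  59  52  48  49  51  53  57  68  73  83  82  83  82  82  82  82]
 [ 51  52  52  51  52  52  50  51  51  47  49  52  51  50  50  52  53  52  62  82  82  82  82  83  83  82  82  82]
 [ 52  51  58  63  51  52  52  52  51  52  52  52  51  53  51  57  65  57  73  82  82  82  83  82  83  82  82  83]
 [ 55  60  58  66  52  51  52  52  52  52  52  57  63  51  58  72  78  72  82  83  82  82  82  82  82  83  83  83]
 [ 53  60  47  48  49  49  51  55  54  56  56  69  74  65  73  83  82  83  82  82  83  82  82  83  82  83  83  80]
 [ 47  48  43  43  44  43  49  53  55  55  54  64  63  65  69  68  71  72  71  73  76  77  79  78  79  80  83  78]
 [ 48  47  42  42  44  44  47  48  48  48  49  48  48  48  48  47  50  51  50  55  59  60  64  63  64  65  69  66]
 [ 47  43  41  41  44  46  48  49  49  49  49  48  49  49  49  49  49  47  46  50  49  49  48  49  50  48  47  46]]
```

View pics/cmp.png

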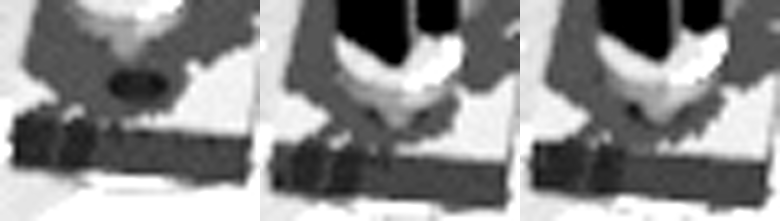

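```bash
python3 -c "
import cv2,numpy as np
np.set_printoptions(linewidth=200)
g=lambda k:cv2.cvtColor(cv2.imread(f'pics/scene{k}.png'),cv2.COLOR_BGR2GRAY)
print(g(9)[228:244,308:326]);print(g(10)[230:248,306:328]);print(g(6)[228:244,308:326]);
t=cv2.cvtColor(cv2.imread('pics/top6.png'),cv2.COLOR_BGR2GRAY);print(t[216:232,342:357])
"
```

```text
[[51 50 52 50 53 62 66 66 66 65 58 51 52 52 51 52 51 52]
 [53 52 52 50 52 61 66 66 64 60 55 52 51 52 52 50 52 52]
 [52 52 52 51 53 55 61 62 60 55 53 50 51 50 52 52 51 52]
 [52 52 52 52 51 52 54 56 55 52 51 54 52 52 52 52 57 68]
 [52 52 52 51 52 51 49 49 51 49 49 51 51 52 52 52 64 83]
 [52 51 53 51 51 46 42 42 43 43 44 43 45 50 52 52 58 75]
 [51 53 52 52 47 41 41 40 43 43 43 39 40 44 51 52 58 73]
 [52 53 53 51 47 39 41 42 42 42 42 41 39 43 51 52 63 83]
 [53 52 51 52 51 44 41 42 43 43 43 42 44 48 52 58 74 83]
 [51 52 52 52 51 52 49 46 46 46 46 46 49 51 56 72 82 82]
 [64 51 53 51 52 52 52 51 50 49 50 51 51 53 63 83 83 82]
 [66 51 50 52 51 52 52 51 51 57 64 58 69 67 74 83 83 83]
 [47 49 51 56 57 51 55 63 64 71 79 73 82 82 82 83 82 83]
 [43 45 46 55 55 45 52 64 63 64 68 70 73 73 72 73 75 77]
 [43 42 44 49 46 45 45 50 49 45 45 50 53 55 53 53 59 61]
 [43 41 44 49 48 47 45 49 49 48 47 49 48 49 49 46 50 48]]
[[ 50  57  77  81  80  77  71  58  38  28  30  29  49  74  80  80  81  81  98 126 110  58]
 [ 52  54  67  79  79  80  82  78  62  44  32  39  65  79  81  81  90 106 112 121  94  50]
 [ 52
[... 2673 characters left out ...]
6  87]
 [ 86  87  87  85  71  45  26  23  19  26  55  80  87  87  87]
 [ 86  87  87  79  56  55  81  71  53  31  26  71  86  86  87]
 [ 87  86  87  65 124 146 144 108  82  69  36  55  81  86  86]
 [ 88  86  87  84 129 145 145 145 109  83  56  53  79  86  87]
 [ 86  87  87  84 126 143 145 145 145 104  56  60  81  87  87]
 [ 87  86  87  77  89 130 144 145 145 107  62  70  84  87  87]
 [ 87  87  87  87  76 106 134 140 140 110  78  82  86  87  86]
 [ 86  87  87  86  87  81  82  83  74  76  85  87  87  86  86]
 [ 87  87  87  87  87  87  87  87  87  88  87  88  88  87  87]
 [ 87  87  87  87  87  87  87  87  87  87  86  87  87  88  87]
 [ 87  87  87  88  87  87  86  86  86  87  87  87  87  87  87]]
```

The contrast view shows the dark bore ring around the foot, so the foot is probably hung on its taper at the rim. The residual offset looks like it's on the far side. I'll slide back toward the camera (+x,-y) in half-millimetre steps under the light load.

Request:
arm_command --pt "0 0.0005 -0.0002 0" --pt "0 0.0005 -0.0002 0" --pt "0 0.0005 -0.0002 0" --pt "0 0.0005 -0.0002 0" --pt "0 0.0003 -0.0002 0" --pt "0 0 0 0"

```text
t: 20.45
ee_pos: [575.0, 3.9, 199.9]
orientation: [2.271, -0.013, -2.161]
ft_force: [0.3, 0.7, 0.3]
width: 11.3
```

```bash
python3 look.py 12
```

```text
t 20.45 pos [575.05   3.89 199.91] yang -1.5721 tilt [ 0.0493 -0.0105 -0.9987] F [0.34 0.72 0.27] M [ 0.118  0.076 -0.037] w 11.34 q [-0.01  0.39  1.81 -0.01  0.89  1.57]
t 20.5 pos [575.05   3.91 199.9 ] yang -1.572 tilt [ 0.0493 -0.0105 -0.9987] F [-1.09  0.16 -0.19] M [0.132 0.138 0.036] w 11.26 q [-0.01  0.39  1.81 -0.01  0.89  1.57]
col325 [ 56  51  51  51  52  68  82  82  83  74  55  48  49  49  50  48  49  52
  63  89 108 107 107 106 106 106]
```

View pics/z12.png

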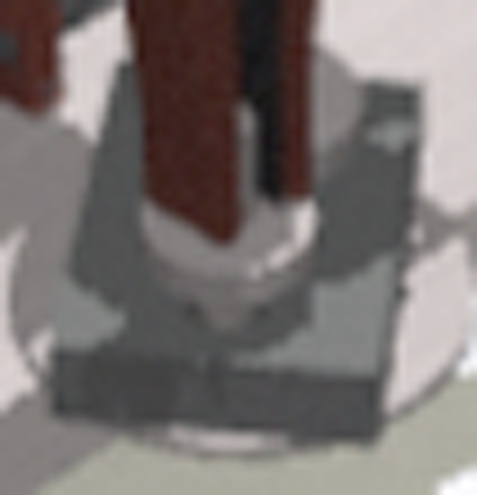

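```bash
python3 -c "
from h import *
np.set_printoptions(linewidth=200)
g=lambda k:cv2.cvtColor(cv2.imread(f'pics/scene{k}.png'),cv2.COLOR_BGR2GRAY)
for k in(6,9,10,11,12): print(k,g(k)[238:258,325],g(k)[238:258,330])
th=np.linspace(0,6.283,73)
for c in([575.05,.4,171.1],[575.4,4.3,141.9],[575.2,5.55,142.3],[576.05,3.65,142.4]):
    c=np.array(c);print(c,proj('scene',c)-[.8,0],max(proj('scene',c+[6*np.cos(a),6*np.sin(a),0])[1] for a in th))
for z in(152.3,142.3): print('bore',proj('scene',[575,4.7,z])-[.8,0])
print(g(12)[232:248,306:328])
"
```

```text
6 [ 84  84  85  78  62  50  50  49  50  49  49  54  64  80 100 110 108 109 109 109] [ 83  84  84  85  72  49  50  49  49  49  49  48  76 102 110 110 110 110 109 109]
9 [ 82  83  83  77  61  48  48  49  49  50  48  54  63  79  99 107 107 108 108 107] [ 83  83  82  82  70  50  49  51  48  49  49  48  75 101 108 108 108 107 107 107]
10 [ 52  57  63  64  73  82  82  77  61  49  50  48  49  49  49  53  60  88 107 108] [ 83  83  82  82  81  83  82  83  70  50  49  48  49  50  49  48  74 101 108 107]
11 [ 53  52  68  82  82  83  82  73  55  50  49  50  50  48  49  53  63  89 107 107] [ 82  83  82  83  83  82  82  79  64  50  49  49  48  48  49  49  83 108 107 107]
12 [ 51  51  52  68  82  82  83  74  55  48  49  49  50  48  49  52  63  89 108 107] [ 83  82  83  82  82  83  83  79  66  49  49  49  49  49  49  48  84 108 108 107]
[5.7505e+02 4.0000e-01 1.7110e+02] [315.16069767 228.37481302] 230.35928045334845
[575.4   4.3 141.9] [316.65249548 238.73160943] 240.7209893349081
[575.2    5.55 142.3 ] [317.02507698 238.24561245] 240.23140803144474
[576.05   3.65 142.4 ] [316.6517979  238.84781946
[... 842 characters left out ...]
9  47  50  59  66  66  62  56  49  49  51  52  52  52  64  83]
 [ 53  52  51  52  52  51  52  51  50  54  60  59  58  53  50  52  52  52  57  68  72  82]
 [ 52  51  52  52  53  52  51  52  52  52  51  51  52  53  52  51  52  57  73  82  82  82]
 [ 51  51  51  52  52  53  51  52  51  51  51  52  52  52  51  58  68  72  82  82  82  82]
 [ 46  46  48  47  48  49  50  51  55  50  50  55  63  66  67  74  82  83  82  83  83  82]
 [ 44  42  43  43  43  44  44  49  54  44  47  53  64  64  70  69  72  72  71  74  76  77]
 [ 42  43  42  42  43  44  45  45  47  42  43  46  47  47  48  48  54  52  50  55  60  61]
 [ 43  42  42  41  42  44  48  48  47  43  45  49  49  49  49  48  49  47  46  48  49  48]]
```

Request:
arm_command --pt "0 -0.0005 0.0005 0" --pt "0 -0.0004 0.0004 0" --pt "0 -0.0003 0.0003 0" --pt "0 -0.0003 0.0003 0" --pt "0 0 0 0"

```text
t: 21.0
ee_pos: [574.4, 4.8, 200.2]
orientation: [2.272, -0.014, -2.158]
ft_force: [-0.0, -1.3, 0.0]
width: 11.2
```

```bash
cat > look2.py <<'E'
from plan import *
import sys
k=sys.argv[1]
np.set_printoptions(linewidth=200)
F=[];st()
im=ctrl.get_image('scene');cv2.imwrite(f'pics/scene{k}.png',im[:,:,::-1]);st()
g=cv2.cvtColor(cv2.imread(f'pics/scene{k}.png'),cv2.COLOR_BGR2GRAY)
print(g[238:258,330]);print(g[234:248,306:328])
E
python3 look2.py 13
```

```text
t 21.0 pos [574.37   4.81 200.24] yang -1.5718 tilt [ 0.0515 -0.0118 -0.9986] F [-0.03 -1.3   0.03] M [-0.027 -0.074 -0.003] w 11.19 q [-0.01  0.39  1.81 -0.01  0.89  1.57]
t 21.05 pos [574.37   4.81 200.23] yang -1.5718 tilt [ 0.0515 -0.0117 -0.9986] F [-0.27 -0.31  0.12] M [-0.062 -0.016 -0.01 ] w 11.04 q [-0.01  0.39  1.81 -0.01  0.89  1.57]
[ 82  82  82  83  83  83  82  79  64  48  48  49  49  50  48  54  86 108 108 107]
[[ 52  52  52  58  60  65  71  74  75  76  77  77  77  90 109 101  90  72  69  62  56  52]
 [ 51  51  53  56  62  62  65  65  66  69  70  70  74  79  78  77  75  70  67  58  58  67]
 [ 52  52  51  54  58  60  65  66  66  67  67  68  73  77  76  75  72  67  59  53  63  83]
 [ 53  52  51  51  52  54  57  60  65  66  67  71  78  77  73  65  62  58  51  52  65  82]
 [ 52  51  52  52  52  50  45  45  57  64  67  70  71  70  63  50  51  52  52  52  63  82]
 [ 63  51  52  53  52  51  47  41  49  63  66  65  63  58  48  48  52  51  53  52  63  82]
 [ 66  53  51  52  50  52  51  47  48  56  62  61  58  54  49  50  53  52  58  68  73  82]
 [ 52  51  52  52  51  51  52  52  49  49  55  53  51  50  52  52  53  52  63  83  82  82]
 [ 50  58  68  64  52  52  51  52  51  51  52  51  52  51  52  57  65  57  73  82  83  83]
 [ 54  65  70  65  52  51  52  51  51  52  52  57  65  52  58  73  79  74  83  82  82  83]
 [ 51  59  46  48  48  49  50  54  51  48  52  66  75  63  70  82  82  83  82  82  82  83]
 [ 47  48  43  41  44  42  46  53  49  46  51  61  64  63  66  69  70  71  72  72  74  76]
 [ 48  45  43  43  42  43  46  50  47  45  48  49  48  46  48  46  49  50  53  53  56  60]
 [ 47  42  43  42  42  44  48  49  47  45  48  48  50  49  51  49  48  49  49  50  49  48]]
```

Still on the rim. I'll lift so the foot hovers about 3 mm over the free plate, then measure foot against bore without the contact ambiguity.

Request:
arm_command --pt "-0.004 0 -0.0002 0" --pt "-0.005 0 -0.0003 0" --pt "-0.004 0 -0.0002 0" --pt "0 0 0 0" --pt "0 0 0 0" --pt "0 0 0 0" --pt "0 0 0 0"

```text
t: 21.75
ee_pos: [573.5, 5.3, 213.9]
orientation: [2.27, -0.013, -2.161]
ft_force: [0.6, -0.1, -0.6]
width: 11.3
```

```bash
python3 look2.py 14; python3 -c "
from h import *
s=cv2.imread('pics/scene14.png');g=cv2.cvtColor(s,cv2.COLOR_BGR2GRAY)[205:256,290:346].astype(float)
a=np.clip((g-30)/(110-30)*255,0,255).astype(np.uint8)
cv2.imwrite('pics/z14.png',cv2.resize(a,None,fx=11,fy=11,interpolation=cv2.INTER_CUBIC))
print(cv2.cvtColor(s,cv2.COLOR_BGR2GRAY)[224:242,306:328])"
```

```text
t 21.75 pos [573.49   5.33 213.93] yang -1.5718 tilt [ 0.0495 -0.0112 -0.9987] F [ 0.57 -0.14 -0.61] M [0.033 0.069 0.049] w 11.28 q [-0.01  0.37  1.8  -0.01  0.92  1.57]
t 21.8 pos [573.47   5.33 213.89] yang -1.5718 tilt [ 0.0494 -0.0112 -0.9987] F [ 0.64 -0.15 -1.16] M [-0.022  0.03   0.011] w 11.26 q [-0.01  0.37  1.8  -0.01  0.92  1.57]
[ 82  82  81  83  71  50  48  50  48  49  48  49  74 100 108 108 107 108 107 108]
[[51 51 51 52 52 51 46 40 48 60 66 65 61 53 44 44 52 51 52 51 63 83]
 [52 51 51 52 53 51 46 38 43 50 57 57 54 43 38 44 51 51 52 52 63 82]
 [52 52 52 51 51 52 50 44 42 43 42 42 42 42 44 49 52 51 52 58 73 82]
 [52 52 52 53 51 52 53 50 47 47 46 46 45 46 50 52 52 58 68 72 82 82]
 [51 51 51 52 52 51 52 52 52 51 50 51 52 51 51 51 58 72 83 83 82 82]
 [52 52 51 51 51 51 52 51 51 52 52 58 63 57 69 68 74 82 81 83 82 82]
 [48 49 49 48 51 55 60 60 62 60 57 73 78 73 83 83 82 82 82 82 82 82]
 [43 43 44 43 48 56 58 60 64 59 55 67 69 71 72 72 73 75 78 79 78 79]
 [43 43 43 42 45 49 47 47 49 49 47 45 46 51 54 53 55 58 61 64 64 65]
 [43 42 42 43 45 49 49 49 49 50 48 47 46 48 49 48 48 
[... 1267 characters left out ...]
6  65  61  53  44  44  52  51
   52  51  63  83]
 [ 52  51  51  52  53  51  46  38  43  50  57  57  54  43  38  44  51  51
   52  52  63  82]
 [ 52  52  52  51  51  52  50  44  42  43  42  42  42  42  44  49  52  51
   52  58  73  82]
 [ 52  52  52  53  51  52  53  50  47  47  46  46  45  46  50  52  52  58
   68  72  82  82]
 [ 51  51  51  52  52  51  52  52  52  51  50  51  52  51  51  51  58  72
   83  83  82  82]
 [ 52  52  51  51  51  51  52  51  51  52  52  58  63  57  69  68  74  82
   81  83  82  82]
 [ 48  49  49  48  51  55  60  60  62  60  57  73  78  73  83  83  82  82
   82  82  82  82]
 [ 43  43  44  43  48  56  58  60  64  59  55  67  69  71  72  72  73  75
   78  79  78  79]]
```

View pics/z14.png

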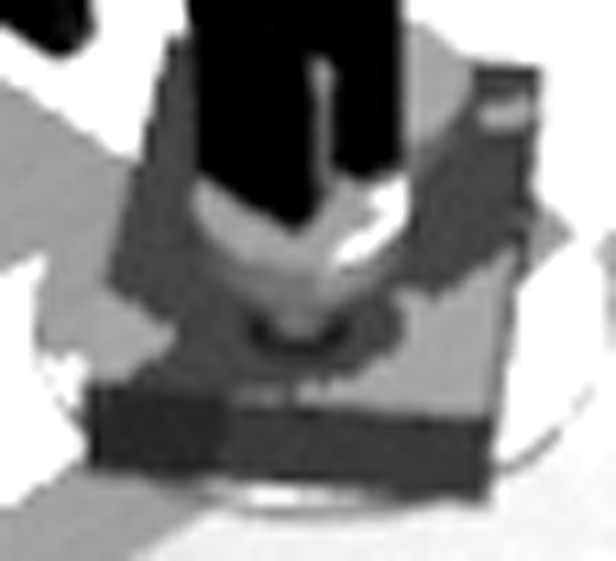

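At hover the foot edge is at v≈235.1 and u≈316.7, with the bore centred at (316.6,234.6). For a 4 mm gap that makes them concentric to within about 1 mm, at TCP (573.5,5.3). So the earlier attempts were about 1-1.5 mm too far toward +x. I'll descend straight down here, compensating for the tool-tilt drift.

Request:
arm_command --pt "0.001 -0.0002 0.0003 0" --pt "0.002 0 0.0002 0" --pt "0.0025 0 0.0002 0" --pt "0.0025 0 0.0002 0" --pt "0.0025 0 0.0002 0" --pt "0 0 0 0" --pt "0 0 0 0"

```text
t: 22.5
ee_pos: [572.4, 5.4, 201.6]
orientation: [2.269, -0.013, -2.162]
ft_force: [-0.5, 0.4, -1.3]
width: 11.4
```

```bash
python3 look2.py 15
```

```text
t 22.5 pos [572.4    5.41 201.59] yang -1.5718 tilt [ 0.048  -0.0112 -0.9988] F [-0.54  0.38 -1.31] M [ 0.033  0.023 -0.011] w 11.39 q [-0.01  0.39  1.81 -0.01  0.89  1.57]
t 22.55 pos [572.4    5.4  201.61] yang -1.5718 tilt [ 0.0479 -0.0112 -0.9988] F [-0.36 -0.33 -1.14] M [ 0.043  0.037 -0.03 ] w 11.08 q [-0.01  0.39  1.81 -0.01  0.89  1.57]
[ 82  82  82  82  70  49  49  49  48  49  49  49  74 100 108 108 107 108 107 107]
[[52 51 53 58 63 63 66 65 65 66 67 69 74 78 78 74 69 68 60 60 75 83]
 [52 52 52 54 58 63 66 66 66 67 66 70 76 76 74 72 68 62 53 50 64 83]
 [51 52 52 51 51 58 61 62 64 67 67 69 73 72 67 62 59 54 52 58 72 83]
 [52 51 52 52 52 51 53 55 58 61 61 63 64 60 55 52 52 57 68 73 82 82]
 [52 53 58 64 51 52 51 51 52 52 53 53 51 52 52 52 51 64 82 83 82 81]
 [58 68 69 65 52 53 51 52 53 51 52 52 52 51 58 68 68 73 83 82 83 83]
 [56 69 63 48 50 49 50 54 61 51 55 64 69 68 73 82 82 82 82 82 83 83]
 [47 43 43 44 44 45 46 52 60 47 55 65 69 70 72 73 72 74 75 77 78 79]
 [47 42 43 44 44 45 48 47 47 45 49 45 45 50 53 54 54 54 59 59 65 64]
 [47 43 43 42 43 44 49 49 49 47 49 47 48 50 49 50 49 46 49 48 48 46]
 [48 43 44 44 43 45 49 49 50 50 49 48 49 47 49 48 48 50 49 49 48 48]
 [46 44 43 43 43 45 48 49 49 49 50 49 49 48 49 49 49 48 48 49 49 50]
 [46 42 43 43 43 47 49 49 49 49 48 48 49 48 49 49 49 49 48 49 48 49]
 [43 44 44 42 46 49 49 49 49 49 50 48 49 49 49 48 48 49 49 49 50 48]]
```

The plate stays at its free level (front edge still at row 242) with the foot about 8 mm inside bore B, so it's in. I'll seat it and ride the pan down to near equilibrium.

Request:
arm_command --pt "0.0025 0 0.0001 0" --pt "0.0025 0 0.0001 0" --pt "0.0025 0 0.0001 0" --pt "0.0025 0 0.0001 0" --pt "0.0025 0 0.0001 0" --pt "0.0025 0.0001 0.0001 0" --pt "0.0025 0.0001 0.0001 0" --pt "0.0015 0.0001 0.0001 0" --pt "0 0 0 0"

```text
t: 23.45
ee_pos: [573.0, 4.9, 181.5]
orientation: [2.27, -0.013, -2.161]
ft_force: [-1.0, -0.9, 0.7]
width: 11.2
```

```bash
python3 look.py 16; python3 -c "
from h import *
s=cv2.imread('pics/scene16.png');cv2.imwrite('pics/s16c.png',cv2.resize(s[150:280,260:400],(640,594),interpolation=cv2.INTER_CUBIC))"
```

```text
t 23.45 pos [572.99   4.86 181.52] yang -1.5719 tilt [ 0.0491 -0.0111 -0.9987] F [-0.98 -0.89  0.69] M [0.026 0.097 0.048] w 11.15 q [-0.01  0.41  1.83 -0.01  0.85  1.57]
t 23.5 pos [573.     4.87 181.63] yang -1.5719 tilt [ 0.0491 -0.0111 -0.9987] F [-0.41  0.63 -0.11] M [ 0.076  0.19  -0.046] w 11.45 q [-0.01  0.41  1.83 -0.01  0.85  1.57]
col325 [119 113  92  60  62  69  78  82  83  78  64  49  48  48  49  47  49  54
  63  82 102 107 107 106 106 106]
```

View pics/s16c.png

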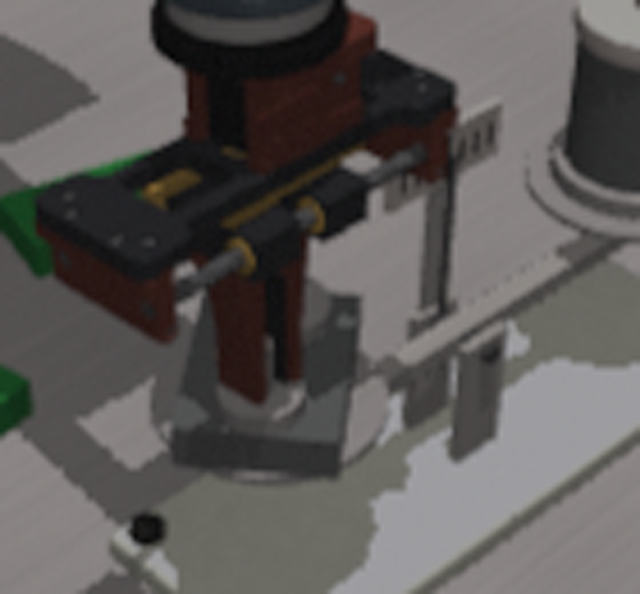

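The drum is flush on the plate, the pan has ridden down about 10 mm, and the wrist load is near zero. I'll release and rise.

Request:
arm_command --pt "0 0 0 0" --pt "0 0 0 0" --pt "-0.003 0 0 0" --pt "-0.01 0 0 0" --pt "-0.02 0 0 0" --pt "-0.03 0 0 0" --pt "-0.035 0.01 0 0" --pt "-0.02 0.03 0.01 0" --pt "-0.01 0.04 0.02 0" --pt "0 0.045 0.02 0" --hand 0.036

```text
t: 24.5
ee_pos: [518.2, -118.1, 319.3]
orientation: [2.272, -0.005, -2.149]
ft_force: [1.9, -1.2, -0.5]
width: 36.4
```

Request:
arm_command --pt "0 0.045 0.02 0" --pt "0 0.045 0.02 0" --pt "0 0.045 0.01 0" --pt "0 0.04 0 0" --pt "0 0.03 0 0" --pt "0 0.015 0 0" --pt "0 0 0 0" --pt "0 0 0 0"

```text
t: 25.3
ee_pos: [464.7, -349.8, 328.8]
orientation: [2.282, -0.017, -2.138]
ft_force: [0.4, -0.0, 0.0]
width: 35.8
```

```bash
python3 -c "
from plan import *
st()
for n in('top','scene'):
    im=ctrl.get_image(n);cv2.imwrite(f'pics/{n}17.png',im[:,:,::-1])
st()
s=cv2.imread('pics/scene17.png');t=cv2.imread('pics/top17.png')
cv2.imwrite('pics/s17c.png',cv2.resize(s[150:280,260:430],(785,600),interpolation=cv2.INTER_CUBIC))
cv2.imwrite('pics/t17c.png',cv2.resize(t[195:285,190:400],(790,338),interpolation=cv2.INTER_CUBIC))
"
```

```text
t 25.3 pos [ 464.72 -349.82  328.79] yang -1.5686 tilt [ 0.0652 -0.0184 -0.9977] F [ 0.37 -0.01  0.  ] M [0.053 0.033 0.005] w 35.83 q [-0.68  0.25  1.69  0.03  1.14  0.88]
t 25.4 pos [ 464.92 -349.2   328.73] yang -1.5673 tilt [ 0.0652 -0.0184 -0.9977] F [ 0.06 -0.23 -0.18] M [0.049 0.062 0.042] w 36.54 q [-0.68  0.25  1.69  0.03  1.14  0.88]
```

View pics/s17c.png

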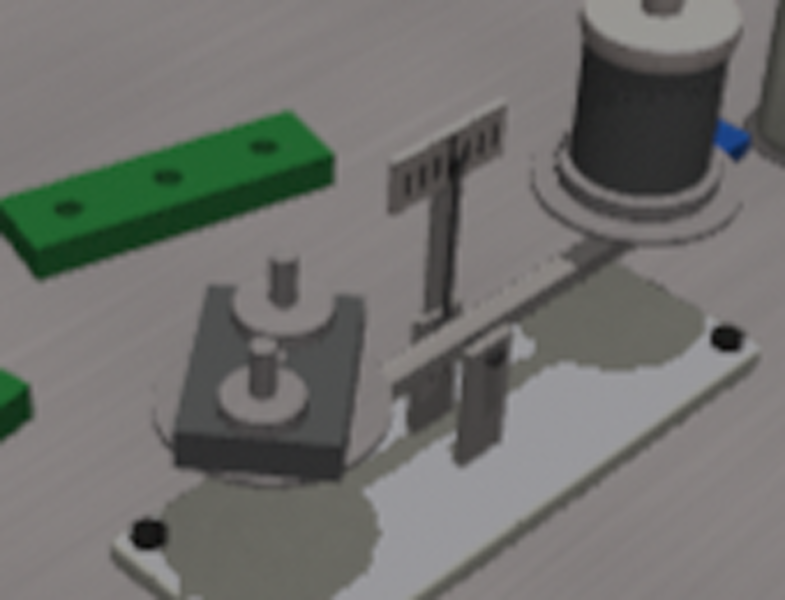

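View pics/t17c.png

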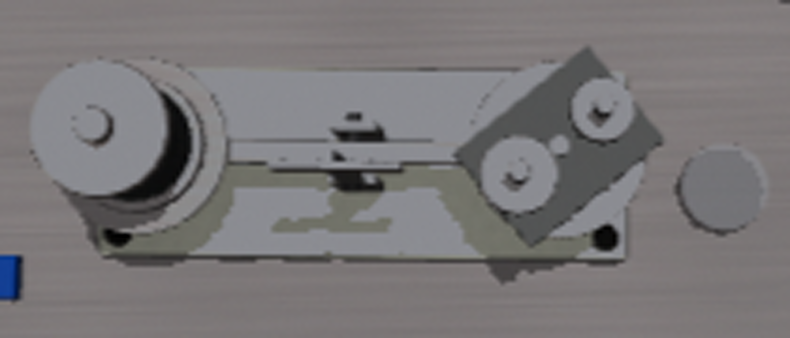

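View pics/scene17.png

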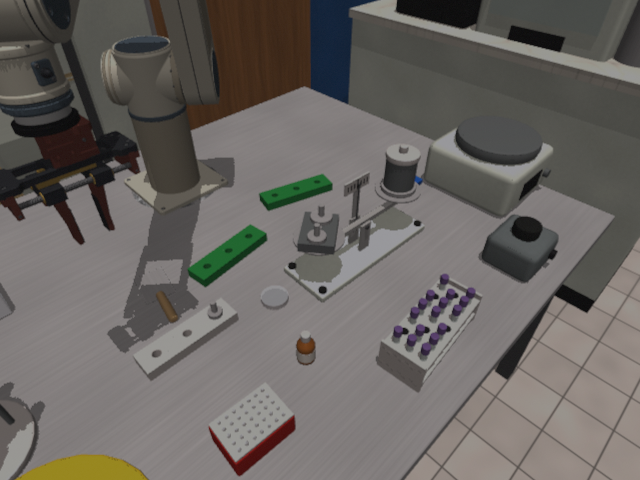

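```bash
python3 - <<'E'
from h import *
g={k:cv2.cvtColor(cv2.imread(f'pics/scene{k}.png'),cv2.COLOR_BGR2GRAY).astype(float) for k in(0,6,17)}
def edge(k,c,r0,r1,thr): # top->front edge crossing going down
    v=g[k][r0:r1,c]
    i=[i for i in range(len(v)-1) if v[i]>=thr>v[i+1]][-1]
    return r0+i+(v[i]-thr)/(v[i]-v[i+1])
# local px per mm of z at plate front edge
s=proj("scene",[590,-10,150])-proj("scene",[590,-10,140]);print("px/mm",s[1]/10)
for k,(a,b) in {0:(232,242),6:(236,246),17:(240,252)}.items():
    print(k,[round(edge(k,c,a,b,66),2) for c in(318,322,326,330)])
E
python3 -c "
import cv2
for k in (0,6,17):
    pass
import numpy as np
o=[cv2.resize(cv2.imread(f'pics/scene{k}.png')[165:235,335:375],(260,455),interpolation=cv2.INTER_CUBIC) for k in(0,6,17)]
cv2.imwrite('pics/ptr.png',np.hstack(o))"
```

```text
px/mm -0.3774638201017382
0 [np.float64(236.0), np.float64(236.12), np.float64(236.56), np.float64(236.92)]
6 [np.float64(241.17), np.float64(241.37), np.float64(242.0), np.float64(242.26)]
17 [np.float64(244.1), np.float64(245.15), np.float64(245.38), np.float64(245.79)]
```

View pics/ptr.png

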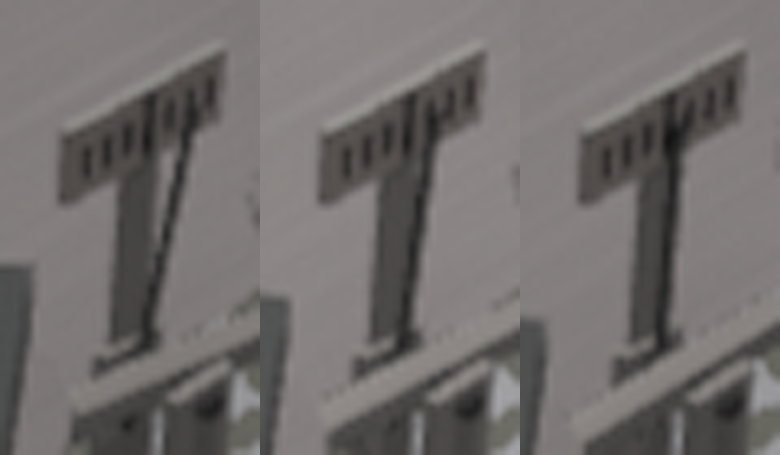

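The plate dropped 3.6 px for 140 g (3.6 predicted), so the weight is fully home. The pointer stands near the centre mark, leaning slightly to the bucket side, which fits a bucket of 320 g or a little more. The 100 g weight is still in the rack and the other things are where they were. Handing in.

```bash
python3 -c "
from plan import *
st(); print(ctrl.close_job())"
```

```text
t 25.4 pos [ 464.92 -349.2   328.73] yang -1.5673 tilt [ 0.0652 -0.0184 -0.9977] F [ 0.06 -0.23 -0.18] M [0.049 0.062 0.042] w 36.54 q [-0.68  0.25  1.69  0.03  1.14  0.88]
the job is handed in; nothing more can be done
None
```

I put the 180 g and 140 g weights into the plate's two bores, left the 100 g weight in the rack, and handed in at 25.4 s with the gripper open and clear of everything.

- **Choice of set:** the plate's height, before and after the first weight, put the bucket at about 325–330 g, so 320 g was the nearest set.
- **Inserting the weights:** the 180 g weight went in first time. The 140 g weight first caught on the rim of its bore and pushed the pan down about 10 mm with roughly 1.4 N. I slid it lightly, lifted, re-measured and then it went straight in.
- **Last checks:** both drums sit flat on the plate. The plate dropped 3.6 px for the 140 g weight, as predicted. The pointer stands near the centre mark and the bystanders look unmoved.
- **What is less certain:** the pointer still leans slightly to the bucket side. A rough reading of it gave more lean than a bucket of at most 340 g could cause, so I only trust its direction. The tool also drifted up to about 0.065 rad off vertical during the fast moves, with no visible effect on the seating.

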